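Charge the mill carrier through the funnel and latch it in the mill

ROBOT

A 6-joint arm with a two-finger parallel gripper is mounted at the origin on the work surface. World frame = base frame: x ahead of the robot, y to its left, z up, the work surface at z = 0. Lengths are in mm, angles in degrees, forces in N, time in s.
With the tool pointing down it reaches from about 300 to 850 mm from the base axis. Payload 4.2 kg.
Tool frame: the origin (TCP) lies on the centre line of the jaws, within the pads' length; the fingertips stand 14 mm ahead of it and the grasp point (between the pads) lies 5 mm behind it (env.finger_overhang is the z of the fingertips in the tool frame, in mm); z points along the fingers, y is the line along which they close (so a half turn about z gives the same grasp; the last joint's range is limited). The gripper opens to 91 mm and grips with 3 to 60 N. Pads are 32 mm wide; open, the fingers measure 118 mm over their backs; the gripper's body (76 mm by 178 mm) begins 60 mm behind the grasp point.
Start: joints at [-1.146, 18.312, 89.639, -0, 72.044, -1.146], TCP at [575.015, 0, 227.976] pointing down, gripper open.
Joint ranges: [-177.97, 177.97], [-48.28, 115.42], [12.27, 149.76], [-77.06, 257.06], [2.81, 150.46], [-146.56, 146.56]. Speed limits (degrees/s): [147.25, 147.25, 180, 180, 180, 180].

INTERFACE

Orientations are given as [roll, pitch, yaw] about the fixed x, y, z axes, in that order (R = Rz(yaw) Ry(pitch) Rx(roll)).
In Python, from workcell import sensors, viewer, env gives the robot as it stands. The module is installed in compiled form; this text tells all that it offers.
- The arm moves only by the tool step_arm, never from a script. Its argument "plan" is one flat list of numbers, 6 for each row, row after row: the shift along the tool's x, y, z in cm, then the turn, a rotation vector about the tool's x, y, z in rad. In form: [x, y, z, wx, wy, wz, x, y, z, wx, wy, wz, ...]. A call has 1 to 5 rows; each row shifts and turns the commanded pose from where the row before left it, along the tool's axes as they then stand; what a row does not reach is not made up. A row lasts 1/12 s, in which the tool goes at most 41.7 mm and 7.16 degrees, less where a joint would pass 70% of its speed; a pose out of reach is approached as far as the arm can. A call is refused whole if a number of a shift passes 4.17 or a number of a turn 0.125, either way. A call with a gripper value outside its range is refused whole. "hand" is the finger opening in cm, from 0 to 9.12, set as the call begins (left out, the last holds). The fingers move at their own pace and stop on an object; "newtons" is the grip in N (left out, the last holds). Time passes only in rows, so rows that do not move let the fingers close. It gives the time, the measured TCP pose, the force, the opening and the grip force at its end, in the units of the state.
- sensors.state(): the state, without advancing time (a new reading comes with each control period).
- viewer.grab_frame(name): name is "scene" or "side" or "wrist"; returns a dict with "img" (420x560x3 uint8, red, green, blue), "fx", "fy", "cx", "cy" (pixels), "position" and "attitude" of the camera in the world. Camera axes: x right, y down, z forward; pixel columns grow to the right and rows downward; lengths in mm; the calibration is good to about 2 mm. A picture is of the moment at which its call begins. There is no depth.
- env.job_done(): hands the job in; it is judged then, once.
Trained networks look in a picture, given as the dict that the camera call returned (one of the last four; its "shot" number tells which), for a name from the list of things; names that differ only in an ending like _2 or _b are one class to them, and where a whole thing is asked for, a point or a joint stands for the part that bears it (a point fixed in the world has none). Each returns a list of dicts, best first, with "score" (0 to 1); they miss things now and then, are a little off and sometimes report something else, mostly with a low value. They report only what shows in the picture. A call takes as long as a camera call.
- viewer.boxes_of(name, picture): "location" ([column, row] in pixels, amid what is visible of it).
- viewer.pinpoint(name, picture): "location" ([column, row] in pixels: a listed point, or the origin of a listed thing).
The state is a dict: "time_s": time; "qpos": joint angles; "qvel": joint speeds; "effort": joint torques, N m; "ee_pos": TCP position; "ee_rot": TCP orientation; "force": force on the tool from outside, world axes, zero at the start; "torque": the same for the moment, N m; "gripper_width": finger opening in mm; "gripper_force": force on a finger pad.
Only numpy, scipy, OpenCV 4.12 (cv2) and the standard library are available. Lean on these libraries where they do the work, as an engineer would, in place of code of your own. Each camera call takes 0.05 s, during which the arm holds its last target. There are 200 camera calls.

TASK

Push the carrier fully home in the loading station so that its cup stands under the funnel, and drop every steel slug on the bench through the funnel into the cup while it stands there. Then slide the loaded carrier out and fully home into the opening of the mill, and when it is home throw the lever on top of the mill all the way back, away from the opening. Keep the carrier level and leave the other things on the bench where they are.

Things in the scene. Friction and masses are not known exactly. Their poses are not given: they have to be found in the camera images.
- tray: The carrier (lengths in mm here and below): a loose flat aluminium tray, 140 long (x), 70 wide, plate 8 thick, about 0.35 kg, that slides on the bench; upright black handle post at its rear (-x) end, open square steel cup at its front (+x) end. Origin at the centre of its underside; x towards the cup and front edge, z up. Front and rear edges at x = +70 and -70.
- tray_handle (a point): Grip point on the axis of the carrier's handle post, at x = -55 in the tray's frame, 85 above its underside. The post is 24 (x) by 18 (y) mm and ends 100 above the underside. Axes as tray.
- tray_well (a point): Centre of the inner floor of the carrier's cup, at x = +45 in the tray's frame, 12 above its underside; axes as tray. The cup is 36 square inside, 44 outside; its mouth lies 62 above this point.
- dock: The loading station, fixed, on the robot's left or right: two aluminium fences 74 apart and 30 high, a stop behind, a steel funnel over them, the bay open towards the robot. Origin on the bench, mid-entry; x points straight into the bay, z up. The entry is 98 wide at x = 0, narrowing to 74 at x = 26; stop face at x = 70. With the carrier home, its body frame coincides with this one.
- dock_throat (a point): Lower end of the funnel's throat, 28 inner diameter, at x = 45 in the station's frame, 77 above the bench. tray_well lies straight below it when the carrier is home there.
- dock_mouth (a point): Centre of the funnel's round upper rim, 134 above the bench, 57 straight above dock_throat; about 78 across inside, narrowing at about 60 degrees to the throat.
- mill: The mill, fixed, on the other side from the station: white box 160 wide, 200 deep, 150 high, with a blue hood 50 higher on its rear half. Origin on the bench at the middle of its front face; x points straight into the opening, z up. Opening 92 high; fences inside 98 apart at x = 0, narrowing to 74 at x = 26; stop at x = 70.
- mill_seat (a point): Where tray_well lies when the carrier is home in the mill: x = 45 in the mill's frame, 12 above the bench. The carrier's body frame then coincides with the mill's, and its handle stays 55 outside the front face.
- latch (a joint): Lock lever on top of the mill, hinged across it: 0 when it leans fully forward (towards the opening), 1.0 rad when thrown fully back (towards the mill's +x). It stays where it is left and moves at about 1 N at its tip. It starts near 0.
- latch_tip (a point): Centre of the black ball (26 diameter) at the lever's end, 60 from its hinge. The hinge is at x = 50 in the mill's frame, 172 above the bench, midway across; it stands on a block 25 high, 70 by 50, on the 150 high top. The ball travels 58 along the mill's +x, 225 to 232 above the bench.
- slug0_c (a point): Centre of a loose hexagonal steel slug, 16 mm across flats, 10 mm high, 17 g, lying on the bench (a present one of three to five). z is the hexagon's axis; x points at the middle of one of its six side faces.
- slug1_c (a point): Centre of a loose hexagonal steel slug, 16 mm across flats, 10 mm high, 17 g, lying on the bench (a present one of three to five). z is the hexagon's axis; x points at the middle of one of its six side faces.
- slug2_c (a point): Centre of a loose hexagonal steel slug, 16 mm across flats, 10 mm high, 17 g, lying on the bench (a present one of three to five). z is the hexagon's axis; x points at the middle of one of its six side faces.
- slug3_c (a point): Centre of a loose hexagonal steel slug, 16 mm across flats, 10 mm high, 17 g, lying on the bench (a present one of three to five). z is the hexagon's axis; x points at the middle of one of its six side faces.
- slug4_c (a point): Centre of a loose hexagonal steel slug, 16 mm across flats, 10 mm high, 17 g, lying on the bench (a present one of three to five). z is the hexagon's axis; x points at the middle of one of its six side faces.
- jar: Bystander, not to be disturbed: small amber glass jar, 48 diameter, 55 high mm; origin at the centre of its underside.
- dish: Bystander, not to be disturbed: clear shallow dish, 90 diameter, 16 high mm; origin at the centre of its underside.
- beaker: Bystander, not to be disturbed: glass beaker, 70 diameter, 85 high mm; origin at the centre of its underside.
- flask: Bystander, not to be disturbed: white bottle, 60 diameter, 150 high mm; origin at the centre of its underside.
- slidebox: Bystander, not to be disturbed: blue slide box, 85 by 90 by 32 mm; origin at the centre of its underside.
- pen: Bystander, not to be disturbed: steel pen, 10 diameter, about 150 long mm; origin at the centre of its underside.
- forceps: Bystander, not to be disturbed: steel forceps, 125 long, lying flat mm; origin at the centre of its underside.
- weight: Bystander, not to be disturbed: brass weight, 36 diameter, 40 high mm; origin at the centre of its underside.

How it is judged:
By the outcome, as a careful person would: the job done as asked, in the order asked, and still so for the second after the job is handed in, with the robot touching nothing.
Of slug0, slug1, slug2, slug3, slug4 only 3 to 5 are there at a start; the rules pass over those that are not, and their reading is None.
At some moment in a run one of slug0, slug1, slug2, slug3, slug4 may be knocked a few centimetres aside while the robot is not near it.
Once in a run the grip may slacken for a moment while it holds something.
It also fails if it takes over 210 s, if anything falls off the work surface, if the arm or the gripper's body presses on something with over 40 N, if the wrist force passes 120 N, or if a joint passes its speed limit or range.

## Working session

There is one attempt and no reset: what is moved stays moved. The work goes in short steps, Python scripts to look and compute and a tool call to move; the robot and the scene stay as the last step left them, time stands still between calls to the robot, and variables do not carry over. Pictures are saved under pics/ and viewed, at most 14 in all, crops included, and the job is handed in when it is done.

Besides the shell and the picture viewer there is one more tool, called in YAML: its name, and indented under it one key for each argument. step_arm: Moves the arm, as the interface text tells. Its arguments: {"type":"object","properties":{"plan":{"type":"array","items":{"type":"number"}},"hand":{"type":"number"},"newtons":{"type":"number"}},"required":["plan"]}

```bash
ls; mkdir -p pics
cat > h.py <<'E'
import numpy as np, cv2
from scipy.spatial.transform import Rotation as R
from workcell import sensors, viewer, env
def Rm(a): return R.from_euler('xyz',a,degrees=True)
def onplane(p,uv,z):
    d=Rm(p['attitude']).apply([(uv[0]-p['cx'])/p['fx'],(uv[1]-p['cy'])/p['fy'],1.]); o=np.array(p['position'])
    return o+d*(z-o[2])/d[2]
def proj(p,X):
    c=Rm(p['attitude']).inv().apply(np.array(X,float)-p['position'])
    return np.array([c[0]/c[2]*p['fx']+p['cx'],c[1]/c[2]*p['fy']+p['cy']])
def save(p,n): cv2.imwrite('pics/'+n,cv2.cvtColor(p['img'],cv2.COLOR_RGB2BGR))
Z=dict(tray=0,tray_handle=85,tray_well=12,dock=0,dock_throat=77,dock_mouth=134,mill=0,mill_seat=12,latch_tip=228,slug0_c=5,jar=0,dish=0,beaker=0,flask=0,slidebox=0,pen=0,forceps=0,weight=0)
def find(p,n,k=1,fn=None):
    for r in (fn or viewer.pinpoint)(n,p)[:k]:
        print(n,round(r['score'],2),np.round(r['location']),np.round(onplane(p,r['location'],Z[n]),1))
E
python3 - <<'E'
from h import *
for c in ['scene','side']:
    p=viewer.grab_frame(c); save(p,c+'0.png'); print(c,p['position'],p['attitude'],p['fx'])
    for n in Z: find(p,n,6 if n=='slug0_c' else 1)
p=viewer.grab_frame('wrist'); print(p['position'],p['attitude'],p['fx']); print({k:v for k,v in sensors.state().items()}, env.finger_overhang)
E
```

```text
pics
scene [1357.33673909   19.88079736 1056.79151754] [-139.42435026    0.25849676   90.5262048 ] 428.9987963237868
tray 0.26 [268. 211.] [479.  -41.2   0. ]
tray_handle 0.81 [349. 167.] [364.8 220.4  85. ]
tray_well 0.93 [354. 206.] [467.1 234.2  12. ]
dock 0.98 [354. 224.] [531.1 231.6   0. ]
dock_throat 0.79 [359. 220.] [573.1 230.8  77. ]
dock_mouth 0.71 [440. 238.] [679.3 427.7 134. ]
mill_seat 0.56 [126. 231.] [ 570.7 -470.4   12. ]
latch_tip 0.67 [176. 186.] [ 584.5 -273.2  228. ]
slug0_c 0.59 [267. 213.] [490.6 -41.7   5. ]
jar 0.93 [304. 290.] [762.1  67.7   0. ]
dish 0.66 [281. 273.] [709.2   3.2   0. ]
beaker 0.75 [439. 236.] [572.9 486.    0. ]
flask 0.73 [362. 207.] [461.4 262.3   0. ]
slidebox 0.85 [127. 232.] [ 564. -473.    0.]
pen 0.49 [412. 201.] [433.2 428.7   0. ]
forceps 0.71 [284. 272.] [704.5  14.1   0. ]
weight 0.46 [429. 263.] [670.8 433.    0. ]
side [265.00149177 962.93868553 812.34084156] [-123.49701041    0.3556457  -162.26678864] 389.6667585764468
tray 0.7 [309. 305.] [420.  221.7   0. ]
tray_handle 0.56 [328. 286.] [369.8 222.   85. ]
tray_well 0.63 [2
[... 800 characters left out ...]
663887832836
{'time_s': 1.95, 'qpos': array([-1.14639756e+00,  1.83108652e+01,  8.96383463e+01, -1.86414500e-04,
        7.20431686e+01, -1.14417659e+00]), 'qvel': array([ 0.07082047,  0.05756924,  0.00260667, -0.02919922,  0.02306184,
       -0.05568184]), 'effort': array([-1.03228747e-03, -4.12351549e+01, -2.32229519e+01,  7.25993654e-02,
        3.77309381e-02,  4.25808615e-07]), 'ee_pos': array([ 5.75023703e+02, -5.54017909e-03,  2.27990748e+02]), 'ee_rot': array([1.79992385e+02, 3.29463698e-04, 8.99978365e+01]), 'force': array([ 0.52575587, -0.57336883, -0.65047029]), 'torque': array([-0.01629824, -0.0102156 , -0.00754649]), 'gripper_force': 0.0, 'gripper_width': 90.93242539855169} 14.0
```

View pictures.

View pics/scene0.png

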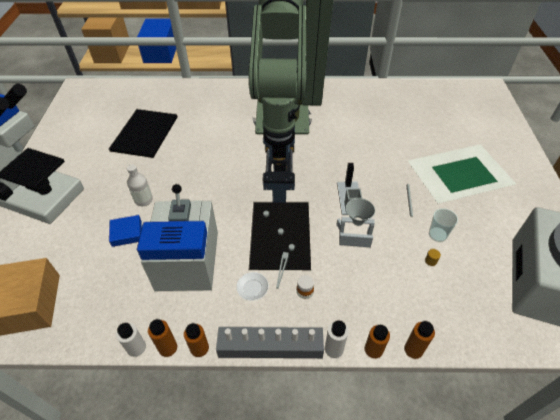

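View pics/side0.png

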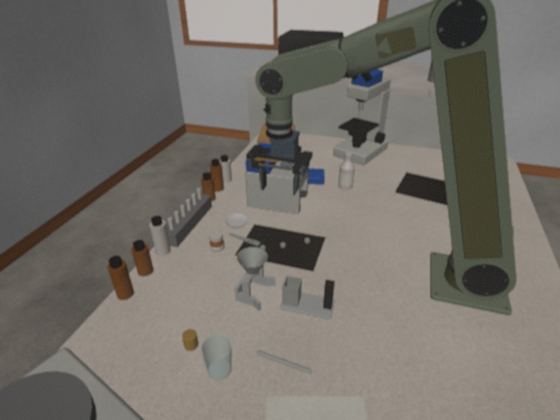

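Run:
```python
from h import *
p=viewer.grab_frame('wrist'); save(p,'w1.png'); find(p,'slug0_c',6); find(p,'forceps'); find(p,'jar')
q=viewer.grab_frame('scene'); c=cv2.resize(q['img'][120:300,220:400],None,fx=3,fy=3,interpolation=cv2.INTER_CUBIC)
w=cv2.resize(p['img'],(720,540))
cv2.imwrite('pics/m1.png',cv2.cvtColor(p['img'],cv2.COLOR_RGB2BGR))
```

```text
slug0_c 0.26 [442. 250.] [758.7 -72.9   5. ]
forceps 0.8 [403. 182.] [709.6   1.7   0. ]
jar 0.9 [472. 115.] [771.6  70.2   0. ]
```

View pics/w1.png

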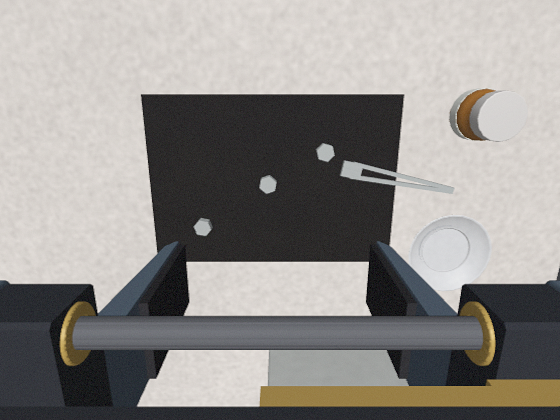

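step_arm:
  plan: [3.2,-1.4,-0.2,0,0,0,3.2,-1.4,-0.2,0,0,0,3.2,-1.4,-0.2,0,0,0,3.2,-1.4,-0.2,0,0,0,3.2,-1.4,-0.2,0,0,0]

```text
time_s: 2.62
ee_pos: [504.2, 161.2, 238.2]
ee_rot: [180.0, -0.0, 90.0]
force: [0.7, -0.6, 0.6]
gripper_width: 91.5
gripper_force: 0.0
```

step_arm:
  plan: [3.2,-1.4,-0.2,0,0,0,0,0,0,0,0,0,0,0,0,0,0,0]

```text
time_s: 2.87
ee_pos: [490.5, 193.3, 240.2]
ee_rot: [180.0, 0.0, 90.2]
force: [0.1, 0.0, -0.5]
gripper_width: 91.4
gripper_force: 0.0
```

Run:
```python
from h import *
p=viewer.grab_frame('wrist'); save(p,'w2.png'); print(p['position'],p['attitude'])
for n in ['tray','tray_handle','tray_well','dock','dock_throat','dock_mouth']: find(p,n)
```

```text
[491.26990667 278.11630906 396.98843426] [1.62800854e+02 3.89404432e-04 2.52838407e-01]
tray 0.67 [218. 150.] [428.  227.1   0. ]
tray_handle 0.98 [134. 167.] [370.1 223.2  85. ]
tray_well 0.93 [254. 151.] [467.7 227.9  12. ]
dock_throat 0.89 [384. 161.] [584.  227.9  77. ]
dock_mouth 0.66 [402. 176.] [581.5 226.  134. ]
```

View pics/w2.png

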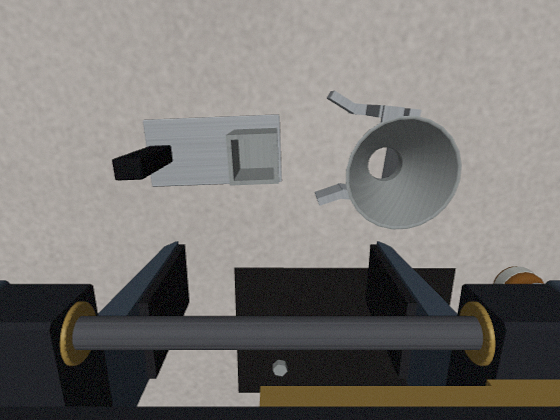

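Run:
```python
from h import *
P2=dict(position=[491.27,278.116,396.988],attitude=[162.8,0,.2528],fx=370.587,fy=370.587,cx=280,cy=210)
P1=dict(P2,position=[576.187,84.831,384.76],attitude=[162.81,.036,.0537])
for i,P,k in ((1,P1,0),(2,P2,1)):
  im=cv2.imread(f'pics/w{i}.png'); print(i)
  if i==1:
    for uv in [(326,152),(268,184),(203,227)]:
      u,v=uv; g=cv2.cvtColor(im[v-14:v+15,u-14:u+14],cv2.COLOR_BGR2GRAY); m=(g>90).astype(np.uint8)
      n,l,s,c=cv2.connectedComponentsWithStats(m); j=l[14,14]
      X=onplane(P,c[j]+[u-14,v-14],5); cn=cv2.findContours((l==j).astype(np.uint8),0,1)[0][0][:,0,:]+[u-14,v-14]
      W=np.array([onplane(P,q,8)[:2] for q in cn]); W-=W.mean(0); a=np.degrees(np.arctan2(W[:,1],W[:,0])); r=np.hypot(*W.T)
      print(X,s[j][4],'corner ang mod60',np.degrees(np.angle(np.sum((r-r.mean())*np.exp(6j*np.radians(a)))))/6, r.min(), r.max())
for n,uv,z in [('t',(144,121),8),('t',(279,115),8),('t',(281,183),8),('t',(152,187),8),('tipL',(330,95),30),('tipR',(317,203),30),('kinkL',(354,109),30),('kinkR',(342,184),30)]: print(n,onplane(P2,uv,z))
for y in (227,):
  print([proj(P2,[s,t,z]) for s,t,z in [(584,227,134),(584,266,134),(584,188,134),(584,227,77)]])
s=viewer.grab_frame('wrist');print(s['cx'],s['cy'])
```

```text
1
[622.03895898  29.47695966   5.        ] 264 corner ang mod60 -16.020134536103892 8.049850594981892 9.745518098192765
[562.85851367  -4.10609218   5.        ] 245 corner ang mod60 18.855045159844128 7.791521493381166 10.01464662648929
[491.73052334 -51.76149794   5.        ] 240 corner ang mod60 -11.884309622151276 7.813164933957394 10.859029406509372
2
t [352.28688864 252.37763615   8.        ]
t [490.33659537 258.93836484   8.        ]
t [492.74182334 188.08106215   8.        ]
t [353.69366652 183.05286329   8.        ]
tipL [538.55821685 278.58138731  30.        ]
tipR [529.87058463 172.23562169  30.        ]
kinkL [562.06828402 265.90237077  30.        ]
kinkR [554.55483337 192.40757167  30.        ]
[array([408.65057715, 170.29747032]), array([414.72059136, 114.34390152]), array([403.08418582, 221.60862852]), array([386.82186797, 157.56963219])]
277.16828148796765 214.57600102702364
```

Run:
```python
from h import *
s=viewer.grab_frame('wrist'); print(s['fy'])
P2=dict(position=[491.27,278.116,396.988],attitude=[162.8,0,.2528],fx=s['fx'],fy=s['fy'],cx=s['cx'],cy=s['cy'])
P1=dict(P2,position=[576.187,84.831,384.76],attitude=[162.81,.036,.0537])
im=cv2.imread('pics/w1.png')
for u,v in [(326,152),(268,184),(203,227)]:
      g=cv2.cvtColor(im[v-14:v+15,u-14:u+14],cv2.COLOR_BGR2GRAY); m=(g>90).astype(np.uint8)
      n,l,st,c=cv2.connectedComponentsWithStats(m); print(onplane(P1,c[l[14,14]]+[u-14,v-14],6))
for n,uv,z in [('t',(144,121),8),('t',(279,115),8),('t',(281,183),8),('t',(152,187),8),('tipL',(330,95),30),('tipR',(317,203),30),('kinkL',(354,109),30),('kinkR',(342,184),30)]: print(n,onplane(P2,uv,z))
print([np.round(proj(P2,t)) for t in [(584,227,134),(584,266,134),(584,188,134),(584,227,77)]])
im=cv2.imread('pics/w2.png'); c=cv2.resize(im[80:240,100:480],None,fx=2.1,fy=2.1,interpolation=cv2.INTER_CUBIC); cv2.imwrite('pics/c2.png',c)
```

```text
370.58663887832836
[624.62595081  34.27065654   6.        ]
[565.89219718   1.02239115   6.        ]
[495.33389342 -46.14712023   6.        ]
t [355.64570821 256.93665933   8.        ]
t [493.1928443  263.45314783   8.        ]
t [495.74718455 193.10951081   8.        ]
t [357.22823352 188.11651673   8.        ]
tipL [541.04464007 282.71165306  30.        ]
tipR [532.61204711 177.13741548  30.        ]
kinkL [564.49886779 270.12154713  30.        ]
kinkR [557.16189193 197.15834309  30.        ]
[array([406., 175.]), array([412., 119.]), array([400., 226.]), array([384., 162.])]
```

View pics/c2.png

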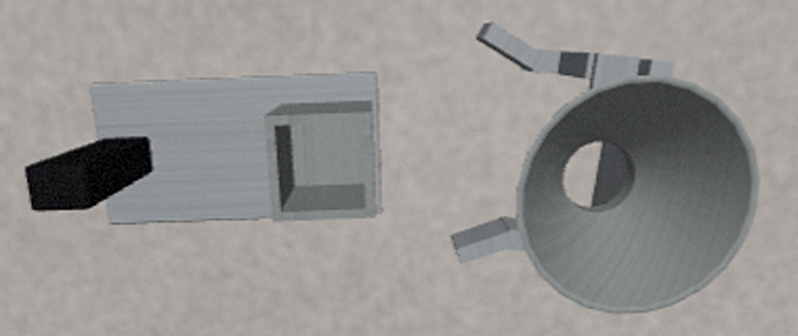

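step_arm:
  plan: [0.8,-3,0,0,0,0,0.8,-3,0,0,0,0,0.7,-3,0,0,0,0,0.7,-3,0,0,0,0,0,0,0,0,0,-0.1237]
  hand: 5

```text
time_s: 3.73
ee_pos: [366.3, 221.8, 239.9]
ee_rot: [-179.8, -0.0, 97.3]
force: [-0.1, 0.5, -0.4]
gripper_width: 61.0
gripper_force: 0.0
```

step_arm:
  plan: [0,0,0,0,0,-0.1237,0,0,0,0,0,-0.1237,0,0,0,0,0,-0.1237,0,0,0,0,0,-0.1237,0,0,0,0,0,-0.1237]

```text
time_s: 4.15
ee_pos: [371.1, 221.8, 240.0]
ee_rot: [180.0, 0.0, 132.8]
force: [0.2, -0.6, -0.7]
gripper_width: 50.0
gripper_force: 0.0
```

step_arm:
  plan: [0,0,0,0,0,-0.1237,0,0,0,0,0,-0.1237,0,0,0,0,0,-0.1237,0,0,0,0,0,-0.1237,0,0,0,0,0,-0.1237]

```text
time_s: 4.57
ee_pos: [371.2, 221.7, 240.0]
ee_rot: [180.0, 0.0, 168.3]
force: [0.3, -0.1, 0.3]
gripper_width: 49.8
gripper_force: 0.0
```

step_arm:
  plan: [0,0,0,0,0,-0.1237,0,0,0,0,0,-0.1237,0,0,0,0,0,0,0,0,0,0,0,0]

```text
time_s: 4.9
ee_pos: [371.1, 221.8, 240.0]
ee_rot: [180.0, 0.0, -178.1]
force: [-0.3, -0.2, -0.0]
gripper_width: 50.2
gripper_force: 0.0
```

Run:
```python
from h import *
s=sensors.state(); print(s['ee_pos'],s['ee_rot'],s['qpos'])
p=viewer.grab_frame('wrist'); save(p,'w3.png')
for n in ['tray','tray_handle','tray_well']: find(p,n)
```

```text
[371.1118657  221.8243595  239.97331365] [ 1.79996223e+02  6.67076280e-03 -1.78072127e+02] [ 2.93436144e+01  4.82968026e+00  1.05478781e+02  2.99814870e-04
  6.96838781e+01 -6.25843628e+01]
tray 0.83 [281. 226.] [424.2 228.3   0. ]
tray_handle 0.8 [279. 198.] [369.6 224.   85. ]
tray_well 0.7 [277. 266.] [468.3 225.4  12. ]
```

View pics/w3.png

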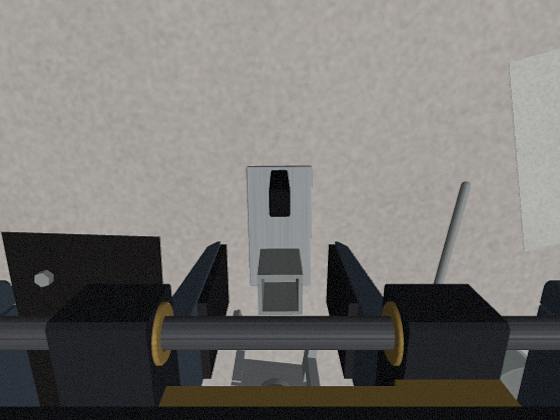

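step_arm:
  plan: [0,0.03,3.3,0,0,0,0,0.03,3.3,0,0,0,0,0.02,3.3,0,0,0,0,0.02,3.3,0,0,0,0,0,3.3,0,0,0]

```text
time_s: 5.52
ee_pos: [371.1, 223.1, 73.9]
ee_rot: [180.0, 0.1, -177.9]
force: [0.8, -0.0, 0.1]
gripper_width: 50.1
gripper_force: 0.0
```

step_arm:
  plan: [0,0,0,0,0,0,0,0,0,0,0,0]

```text
time_s: 5.68
ee_pos: [370.3, 222.6, 74.3]
ee_rot: [-179.9, -0.2, -177.9]
force: [0.5, -0.2, 0.4]
gripper_width: 50.0
gripper_force: 0.0
```

step_arm:
  plan: [0,0,0,0,0,0,0,0,0,0,0,0,0,0,0,0,0,0,0,0,0,0,0,0,0,0,0,0,0,0]
  hand: 0.5
  newtons: 25

```text
time_s: 6.1
ee_pos: [371.5, 223.3, 75.9]
ee_rot: [179.9, 0.1, -177.9]
force: [-0.5, -0.2, -0.4]
gripper_width: 19.2
gripper_force: 0.0
```

step_arm:
  plan: [0,0,0,0,0,0,0,0,0,0,0,0]

```text
time_s: 6.27
ee_pos: [371.4, 223.3, 75.8]
ee_rot: [180.0, 0.1, -177.9]
force: [-0.5, 0.1, 6.5]
gripper_width: 18.0
gripper_force: 25.0
```

Run:
```python
from h import *
s=sensors.state(); print(s['ee_pos'],s['ee_rot'],s['force'])
p=viewer.grab_frame('wrist'); save(p,'w4.png')
p=viewer.grab_frame('side')
for n in ['tray','tray_handle','tray_well','dock','dock_throat','dock_mouth']: find(p,n)
```

```text
[371.44018245 223.34269323  75.75294088] [ 1.79950971e+02  8.10437314e-02 -1.77882933e+02] [-0.49064956  0.11932356  6.51077934]
tray 0.77 [308. 307.] [420.4 232.5   0. ]
tray_handle 0.61 [329. 288.] [367.9 228.6  85. ]
tray_well 0.73 [294. 298.] [463.9 220.5  12. ]
dock 0.74 [269. 297.] [533.4 228.2   0. ]
dock_throat 0.68 [251. 274.] [581.9 232.9  77. ]
dock_mouth 0.72 [254. 253.] [582.2 207.2 134. ]
```

step_arm:
  plan: [-1.4,0.55,0,0,0,0,-1.4,0.55,0,0,0,0,-1.4,0.55,0,0,0,0,0,0,0,0,0,0.062,0,0,0,0,0,0.062]
  newtons: 35

```text
time_s: 7.08
ee_pos: [413.7, 241.4, 75.5]
ee_rot: [180.0, 0.1, 174.9]
force: [0.7, -0.5, 3.7]
gripper_width: 18.0
gripper_force: 35.0
```

step_arm:
  plan: [0,0,0,0,0,0,0,0,0,0,0,0]

```text
time_s: 7.25
ee_pos: [413.4, 241.4, 75.5]
ee_rot: [179.9, 0.1, 175.1]
force: [1.4, -0.2, 2.8]
gripper_width: 17.9
gripper_force: 35.0
```

Run:
```python
from h import *
s=sensors.state(); print(s['ee_pos'],s['ee_rot'],s['force'])
p=viewer.grab_frame('side'); a=p['img'][215:335,220:370]
q=viewer.grab_frame('scene'); b=q['img'][150:260,320:400]
for n in ['tray','tray_well','dock']: find(q,n)
c=np.hstack([cv2.resize(a,(450,360),interpolation=2),cv2.resize(b,(262,360),interpolation=2)])
cv2.imwrite('pics/c5.png',c[:,:,::-1])
```

```text
[413.3702193  241.44520411  75.51273174] [1.79932750e+02 1.31271619e-01 1.75124864e+02] [ 1.37179337 -0.21417968  2.77069828]
tray 0.86 [351. 209.] [468.3 227.2   0. ]
tray_well 0.8 [354. 218.] [515.5 230.7  12. ]
dock 0.81 [355. 225.] [533.  233.2   0. ]
```

View pics/c5.png

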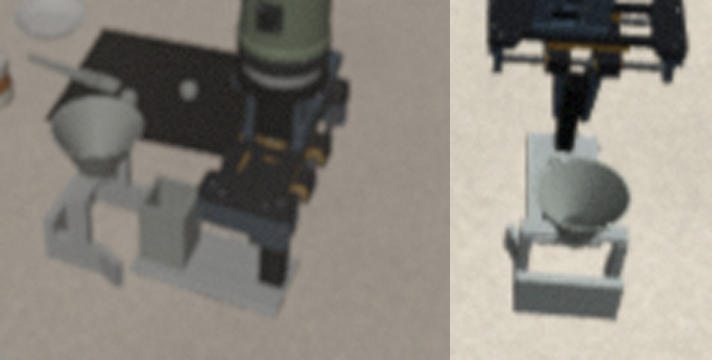

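step_arm:
  plan: [-0.8,0,0,0,0,0,-0.8,0,0,0,0,0,-0.8,0,0,0,0,0,-0.8,0,0,0,0,0,-0.8,0,0,0,0,0]

```text
time_s: 7.92
ee_pos: [447.9, 237.2, 75.3]
ee_rot: [-179.9, -0.5, 175.0]
force: [-11.2, 1.4, 14.3]
gripper_width: 18.0
gripper_force: 35.0
```

step_arm:
  plan: [-0.6,0,0,0,0,0,-0.6,0,0,0,0,0,-0.4,0,0,0,0,0]

```text
time_s: 8.17
ee_pos: [464.2, 235.9, 75.3]
ee_rot: [-179.9, -0.5, 175.0]
force: [-11.3, 1.6, 14.4]
gripper_width: 17.7
gripper_force: 35.0
```

step_arm:
  plan: [-0.3,0,0,0,0,0,-0.3,0,0,0,0,0]

```text
time_s: 8.33
ee_pos: [469.8, 235.4, 75.3]
ee_rot: [-179.9, -0.5, 175.0]
force: [-10.8, 0.0, 14.3]
gripper_width: 18.0
gripper_force: 35.0
```

step_arm:
  plan: [-0.3,0,0,0,0,0,0,0,0,0,0,0]

```text
time_s: 8.5
ee_pos: [473.5, 235.1, 75.3]
ee_rot: [-179.9, -0.4, 175.0]
force: [-7.2, 1.1, 12.5]
gripper_width: 17.8
gripper_force: 35.0
```

step_arm:
  plan: [0,0,-0.03,0,0,0,-0.3,0,0,0,0,0,-0.3,0,0,0,0,0,0,0,0,0,0,0]

```text
time_s: 8.83
ee_pos: [479.7, 234.6, 75.3]
ee_rot: [-179.9, -0.4, 175.0]
force: [-6.4, 0.4, 11.0]
gripper_width: 17.9
gripper_force: 35.0
```

step_arm:
  plan: [-0.2,0,0,0,0,0,0,0,0,0,0,0]

```text
time_s: 9.0
ee_pos: [481.4, 234.4, 75.3]
ee_rot: [-179.9, -0.4, 175.0]
force: [-8.3, -0.4, 11.4]
gripper_width: 17.8
gripper_force: 35.0
```

step_arm:
  plan: [-0.2,0,0,0,0,0,0,0,0,0,0,0]

```text
time_s: 9.17
ee_pos: [483.3, 234.3, 75.3]
ee_rot: [-179.9, -0.4, 175.0]
force: [-7.4, 0.1, 9.7]
gripper_width: 17.7
gripper_force: 35.0
```

step_arm:
  plan: [-0.1,0,0,0,0,0,0,0,0,0,0,0]

```text
time_s: 9.33
ee_pos: [484.1, 234.2, 75.3]
ee_rot: [-179.9, -0.5, 175.0]
force: [-8.1, 0.7, 10.7]
gripper_width: 17.4
gripper_force: 35.0
```

Not at the stop yet (no force rise); continue in small steps.

step_arm:
  plan: [-0.2,0,0,0,0,0,0,0,0,0,0,0]

```text
time_s: 9.5
ee_pos: [484.3, 234.1, 75.2]
ee_rot: [-179.9, -0.7, 175.0]
force: [-13.3, 1.8, 14.5]
gripper_width: 17.8
gripper_force: 35.0
```

step_arm:
  plan: [-0.15,0,0,0,0,0,0,0,0,0,0,0]

```text
time_s: 9.67
ee_pos: [484.4, 234.1, 75.2]
ee_rot: [-179.9, -0.8, 175.0]
force: [-17.2, 3.1, 16.6]
gripper_width: 17.5
gripper_force: 35.0
```

step_arm:
  plan: [-0.15,0,0,0,0,0,0,0,0,0,0,0]

```text
time_s: 9.83
ee_pos: [484.5, 234.1, 75.1]
ee_rot: [-179.9, -1.0, 174.9]
force: [-19.6, 3.7, 18.9]
gripper_width: 18.2
gripper_force: 35.0
```

step_arm:
  plan: [0.25,0,0,0,0,0,0,0,0,0,0,0]

```text
time_s: 10.0
ee_pos: [484.5, 234.1, 75.1]
ee_rot: [-179.9, -0.7, 175.0]
force: [-11.4, 1.8, 13.1]
gripper_width: 17.7
gripper_force: 35.0
```

step_arm:
  plan: [0,0,0,0,0,0,0,0,0,0,0,0,0,0,0,0,0,0]
  hand: 5

```text
time_s: 10.25
ee_pos: [489.9, 234.0, 74.6]
ee_rot: [-180.0, -0.1, 175.0]
force: [0.3, -1.0, -0.2]
gripper_width: 34.9
gripper_force: 0.0
```

step_arm:
  plan: [0,0,-3.3,0,0,0,0,0,-3.3,0,0,0,0,0,-3.3,0,0,0,0,0,-3.3,0,0,0,0,0,-3.3,0,0,0]

```text
time_s: 10.67
ee_pos: [490.2, 233.9, 241.3]
ee_rot: [-180.0, -0.1, 175.0]
force: [-0.1, -0.0, -0.5]
gripper_width: 50.1
gripper_force: 0.0
```

Run:
```python
from h import *
s=sensors.state(); print(s['ee_pos'],s['ee_rot'],s['force'])
p=viewer.grab_frame('wrist'); save(p,'w6.png')
for n in ['tray_handle','dock','dock_mouth','dock_throat']: find(p,n)
q=viewer.grab_frame('scene'); find(q,'slug0_c',5); find(q,'slug0_c',5,viewer.boxes_of)
hsv=q['img'][190:275,245:315].max(2)
n,l,st,c=cv2.connectedComponentsWithStats((hsv>120).astype(np.uint8))
for i in range(1,n):
  if 4<st[i][4]<60: print(st[i][4],onplane(q,c[i]+[245,190],7))
c=np.hstack([cv2.resize(p['img'],(480,360)),cv2.resize(q['img'][190:280,245:320],(300,360),interpolation=2)])
cv2.imwrite('pics/c6.png',c[:,:,::-1])
```

```text
[490.23170096 233.91444674 241.31910924] [-1.79965640e+02 -5.47525637e-02  1.75025272e+02] [-0.12395476 -0.04827151 -0.51806563]
tray_handle 0.89 [275. 193.] [483.7 233.2  85. ]
dock_mouth 0.79 [278. 324.] [582.2 227.9 134. ]
dock_throat 0.82 [281. 290.] [582.1 230.2  77. ]
slug0_c 0.39 [268. 212.] [486.5 -41.2   5. ]
slug0_c 0.16 [429. 260.] [663.4 434.5   5. ]
13 [490.69342142 -46.95475576   7.        ]
16 [5.61051629e+02 4.05083483e-01 7.00000000e+00]
18 [620.16101521  33.49069514   7.        ]
```

View pics/c6.png

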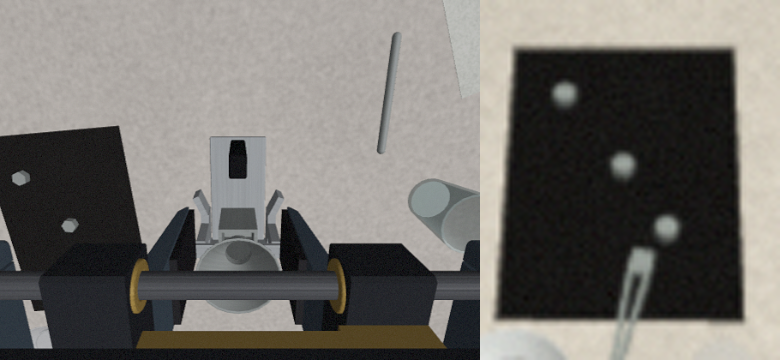

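step_arm:
  plan: [-2.43,-3.1,0,0,0,0,-2.43,-3.1,0,0,0,0,-2.43,-3.1,0,0,0,0,-2.43,-3.1,0,0,0,0,-2.43,-3.1,0,0,0,0]
  hand: 4

```text
time_s: 11.48
ee_pos: [598.4, 67.7, 238.8]
ee_rot: [-180.0, -0.1, 175.1]
force: [1.3, 0.5, 0.6]
gripper_width: 39.9
gripper_force: 0.0
```

step_arm:
  plan: [-2.43,-3.1,0,0,0,0,0,0,0,0,0,0.096,0,0,0,0,0,0.096,0,0,3.2,0,0,0,0,0,3.2,0,0,0]

```text
time_s: 11.9
ee_pos: [620.7, 35.9, 176.0]
ee_rot: [179.9, 0.2, 164.0]
force: [-0.1, 0.0, -0.8]
gripper_width: 40.0
gripper_force: 0.0
```

step_arm:
  plan: [0,0,3.2,0,0,0,0,0,3.2,0,0,0,0,0,0,0,0,0,0,0,0,0,0,0]

```text
time_s: 12.23
ee_pos: [618.2, 36.3, 110.0]
ee_rot: [-179.9, -0.3, 164.0]
force: [-0.2, -0.1, -0.2]
gripper_width: 39.7
gripper_force: 0.0
```

```bash
cat >> h.py <<'E'
def slugs(p,z=6,amin=200,amax=2500):
    g=cv2.cvtColor(p['img'],cv2.COLOR_RGB2GRAY); m=(g>95).astype(np.uint8)
    n,l,s,c=cv2.connectedComponentsWithStats(m)
    for i in range(1,n):
        x,y,w,h,a=s[i]
        if amin<a<amax and 0.6<w/h<1.6 and a>0.55*w*h:
            cn=cv2.findContours((l==i).astype(np.uint8),0,1)[0][0][:,0,:]
            W=np.array([onplane(p,q,z)[:2] for q in cn]); X=onplane(p,c[i],z)
            W=W-W.mean(0); t=np.arctan2(W[:,1],W[:,0]); r=np.hypot(*W.T)
            f=np.degrees(np.angle(np.sum((r-r.mean())*np.exp(6j*t))))/6+30
            print('slug',np.round(c[i]),a,np.round(X,1),'flat dirs',np.round([f,f+60,f+120]),'r',round(r.min(),1),round(r.max(),1))
E
python3 - <<'E'
from h import *
s=sensors.state(); print(s['ee_pos'],s['ee_rot'],s['force'])
p=viewer.grab_frame('wrist'); save(p,'w7.png'); find(p,'slug0_c',3); slugs(p)
E
```

```text
[618.23475122  36.27452866 110.04707548] [-179.89643122   -0.30970308  164.03435899] [-0.15864032 -0.06566434 -0.21306458]
slug0_c 0.86 [105.  81.] [494.6 -46.9   5. ]
slug [106.  81.] 697 [495.2 -46.2   6. ] flat dirs [ 20.  80. 140.] r 7.0 11.4
slug [208. 164.] 532 [566.   1.   6.] flat dirs [ 49. 109. 169.] r 7.8 10.3
slug [276. 228.] 464 [624.9  34.6   6. ] flat dirs [ 14.  74. 134.] r 6.9 10.4
```

View pics/w7.png

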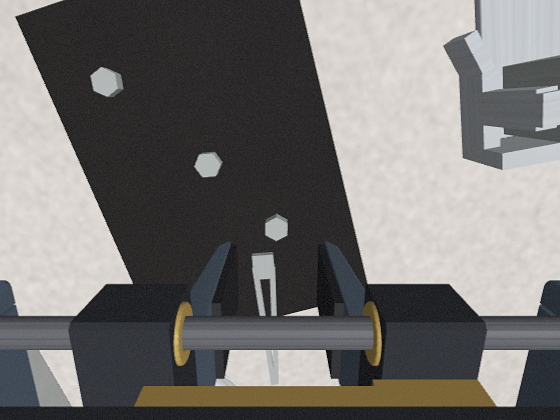

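step_arm:
  plan: [0,0,2.6,0,0,0,0,0,2.6,0,0,0,0,0,2.2,0,0,0,0,0,1.3,0,0,0,0,0,0.5,0,0,0]

```text
time_s: 12.75
ee_pos: [620.1, 36.4, 20.4]
ee_rot: [180.0, 0.0, 164.0]
force: [-0.0, -0.5, 0.0]
gripper_width: 39.7
gripper_force: 0.0
```

step_arm:
  plan: [0,0,0,0,0,0,0,0,0,0,0,0]

```text
time_s: 12.92
ee_pos: [621.2, 36.4, 22.2]
ee_rot: [179.9, 0.2, 164.0]
force: [-0.1, -0.3, 0.5]
gripper_width: 39.9
gripper_force: 0.0
```

step_arm:
  plan: [0,0,0,0,0,0,0,0,0,0,0,0,0,0,0,0,0,0,0,0,0,0,0,0,0,0,0,0,0,0]
  hand: 0.8
  newtons: 25

```text
time_s: 13.33
ee_pos: [620.1, 36.3, 21.0]
ee_rot: [180.0, 0.1, 164.0]
force: [-0.9, 0.3, 4.0]
gripper_width: 14.4
gripper_force: 25.0
```

step_arm:
  plan: [0,0,0,0,0,0,0,0,-1,0,0,0,0,0,-2,0,0,0]

```text
time_s: 13.58
ee_pos: [617.7, 36.3, 48.6]
ee_rot: [-179.9, -0.3, 164.0]
force: [-0.4, 0.3, -0.5]
gripper_width: 14.5
gripper_force: 25.0
```

step_arm:
  plan: [0,0,-2.5,0,0,0,0,0,-2.5,0,0,0,0,0,-2.5,0,0,0,0,0,0,0,0,0]

```text
time_s: 13.92
ee_pos: [622.8, 36.5, 131.2]
ee_rot: [179.8, 0.6, 164.0]
force: [0.3, 0.6, -0.5]
gripper_width: 14.4
gripper_force: 25.0
```

Run:
```python
from h import *
s=sensors.state(); print(s['ee_pos'],s['ee_rot'],s['gripper_width'])
p=viewer.grab_frame('wrist'); save(p,'w8.png'); slugs(p,amin=100); cv2.imwrite('pics/c8.png',cv2.resize(p['img'][150:400,180:380],(600,600*250//200//1*1))[:600,:,::-1])
```

```text
[622.78417554  36.46186952 131.24672731] [179.81225956   0.56673093 164.03046448] 14.370865367139812
slug [114.  74.] 608 [495.2 -46.2   6. ] flat dirs [ 19.  79. 139.] r 6.1 11.9
slug [209. 152.] 469 [566.    0.9   6. ] flat dirs [ 48. 108. 168.] r 7.9 10.1
```

View pics/c8.png

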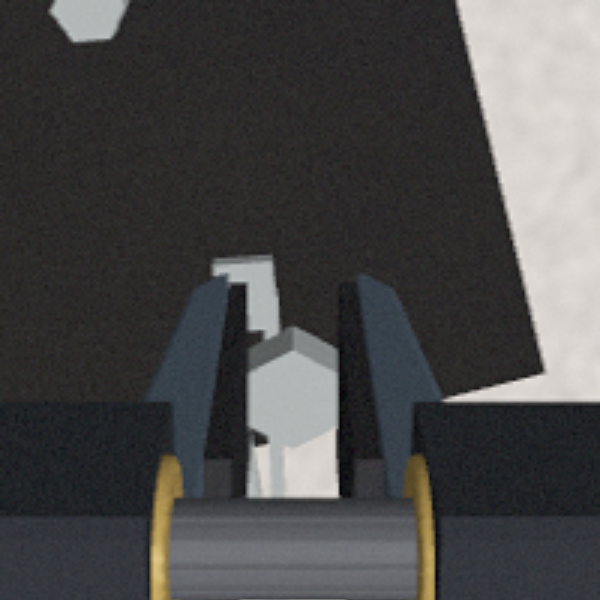

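step_arm:
  plan: [0,0,-2,0,0,0,0,0,-2,0,0,0,1.57,2.86,0,0,0,0,1.57,2.86,0,0,0,0,1.57,2.86,0,0,0,0]

```text
time_s: 14.38
ee_pos: [597.1, 132.2, 164.5]
ee_rot: [-180.0, -0.1, 163.9]
force: [0.3, -0.3, -0.4]
gripper_width: 14.5
gripper_force: 25.0
```

step_arm:
  plan: [1.57,2.86,0,0,0,0,1.57,2.86,0,0,0,0,1.57,2.86,0,0,0,0,0,0,0,0,0,0,0,0,0,0,0,0]

```text
time_s: 14.8
ee_pos: [575.1, 228.4, 164.0]
ee_rot: [-179.9, -0.1, 164.2]
force: [-0.2, -0.4, 0.2]
gripper_width: 14.6
gripper_force: 25.0
```

Run:
```python
from h import *
s=sensors.state(); print(s['ee_pos'],s['ee_rot'],s['gripper_width'])
p=viewer.grab_frame('wrist'); save(p,'w9.png'); find(p,'dock_mouth')
print(proj(p,[583.9,225.4,134]))
```

```text
[575.14270795 228.37187596 163.99729885] [-1.79896900e+02 -1.03872589e-01  1.64214653e+02] 14.561753000798305
dock_mouth 0.81 [275. 272.] [582.6 226.2 134. ]
[274.47057345 274.51810745]
```

View pics/w9.png

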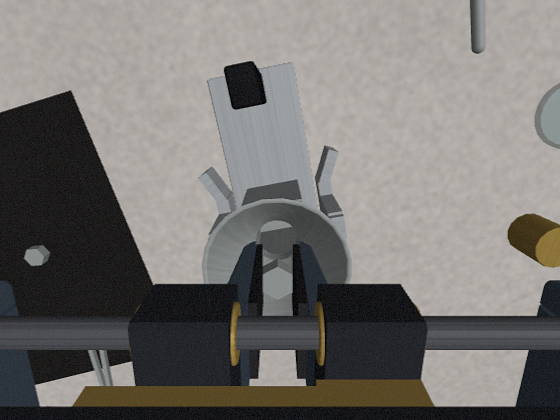

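step_arm:
  plan: [-0.36,0,0.9,0,0,0,0,0,0.9,0,0,0,0,0,0,0,0,0,0,0,0,0,0,0]

```text
time_s: 15.23
ee_pos: [579.4, 225.1, 145.9]
ee_rot: [-179.9, -0.1, 164.0]
force: [0.4, -1.4, -0.0]
gripper_width: 14.8
gripper_force: 25.0
```

step_arm:
  plan: [0,0,0,0,0,0,0,0,0,0,0,0,0,0,0,0,0,0,0,0,0,0,0,0]
  hand: 3

```text
time_s: 15.57
ee_pos: [580.0, 226.3, 147.7]
ee_rot: [180.0, 0.0, 164.0]
force: [0.1, -0.6, -0.6]
gripper_width: 30.0
gripper_force: 0.0
```

step_arm:
  plan: [0,0,-2.3,0,0,0,0,0,-2.3,0,0,0,0,0,-2,0,0,0,0,0,0,0,0,0]
  hand: 4

```text
time_s: 15.9
ee_pos: [582.0, 227.2, 218.2]
ee_rot: [179.7, 0.4, 164.0]
force: [0.8, -0.3, 0.3]
gripper_width: 39.7
gripper_force: 0.0
```

Run:
```python
from h import *
s=sensors.state(); print(s['ee_pos'],s['ee_rot'],s['gripper_width'])
p=viewer.grab_frame('wrist'); save(p,'w10.png')
q=viewer.grab_frame('scene')
hsv=q['img'][190:275,245:315].max(2)
n,l,st,c=cv2.connectedComponentsWithStats((hsv>120).astype(np.uint8))
for i in range(1,n):
  if 4<st[i][4]<60: print(st[i][4],onplane(q,c[i]+[245,190],7))
c=np.hstack([cv2.resize(p['img'],(480,360)),cv2.resize(q['img'][190:280,320:395],(300,360),interpolation=2)])
cv2.imwrite('pics/c10.png',c[:,:,::-1])
```

```text
[581.9712268  227.17797541 218.22607788] [179.68360251   0.43058215 164.04066114] 39.73296683551638
16 [490.73065664 -46.5260069    7.        ]
18 [5.61532233e+02 3.26098562e-01 7.00000000e+00]
```

View pics/c10.png

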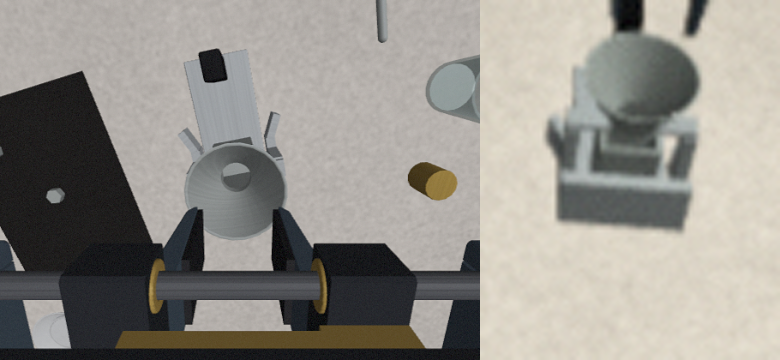

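step_arm:
  plan: [-0.81,-3.68,0,0,0,0,-0.81,-3.68,0,0,0,0,-0.81,-3.68,0,0,0,0,-0.81,-3.68,0,0,0,0,-0.81,-3.68,0,0,0,0]

```text
time_s: 16.42
ee_pos: [566.8, 36.7, 211.6]
ee_rot: [-179.9, -0.2, 164.1]
force: [0.8, 0.2, 0.3]
gripper_width: 40.1
gripper_force: 0.0
```

step_arm:
  plan: [-0.81,-3.68,0,0,0,0,0,0,0,0,0,0.109,0,0,0,0,0,0.109,0,0,0,0,0,0.109,0,0,0,0,0,0.109]

```text
time_s: 16.83
ee_pos: [564.8, 0.1, 211.6]
ee_rot: [-179.9, -0.1, 138.7]
force: [-0.1, -1.1, -0.2]
gripper_width: 40.2
gripper_force: 0.0
```

step_arm:
  plan: [0,0,2.9,0,0,0,0,0,2.9,0,0,0,0,0,2.9,0,0,0,0,0,2.6,0,0,0,0,0,0,0,0,0]

```text
time_s: 17.25
ee_pos: [560.8, 0.7, 93.9]
ee_rot: [-179.5, -0.6, 139.1]
force: [-0.9, 0.3, -0.8]
gripper_width: 39.8
gripper_force: 0.0
```

```bash
cat >> h.py <<'E'
def rel(X):
    import time
    P=sensors.state(); r=Rm(P['ee_rot']); print('tcp',np.round(P['ee_pos'],1),np.round(P['ee_rot'],1),'rel tool mm',np.round(r.inv().apply(np.array(X)-P['ee_pos']),1))
E
python3 - <<'E'
from h import *
p=viewer.grab_frame('wrist'); slugs(p); rel([566,.9,5])
E
```

```text
slug [162. 200.] 601 [495.3 -46.    6. ] flat dirs [ 18.  78. 138.] r 7.7 10.9
slug [282. 232.] 547 [566.1   1.1   6. ] flat dirs [ 48. 108. 168.] r 7.8 10.5
tcp [562.8   0.7  96.8] [-179.7   -0.4  139.1] rel tool mm [-2.9  2.8 91.8]
```

step_arm:
  plan: [0,0,0,0,0,0,0,0,0,0,0,0,0,0,0,0,0,0]

```text
time_s: 17.55
ee_pos: [566.9, 0.6, 102.0]
ee_rot: [179.9, 0.2, 139.1]
force: [-0.9, 1.3, 0.4]
gripper_width: 40.2
gripper_force: 0.0
```

```bash
python3 -c "
from h import *
rel([566.1,1.1,5])"
```

```text
tcp [566.9   0.6 102. ] [179.9   0.2 139.1] rel tool mm [ 1.2 -0.4 97. ]
```

step_arm:
  plan: [0,0,2.4,0,0,0,0,0,2.4,0,0,0,0,0,1.9,0,0,0,0,0,1.1,0,0,0,0,0,0.5,0,0,0]

```text
time_s: 17.97
ee_pos: [565.6, 0.6, 16.7]
ee_rot: [-180.0, -0.0, 139.1]
force: [1.2, -0.2, -0.5]
gripper_width: 40.0
gripper_force: 0.0
```

step_arm:
  plan: [0,0,0,0,0,0,0,0,0,0,0,0,0,0,0,0,0,0]

```text
time_s: 18.22
ee_pos: [566.9, 0.6, 18.6]
ee_rot: [179.9, 0.1, 139.1]
force: [0.4, -0.0, -0.2]
gripper_width: 39.8
gripper_force: 0.0
```

step_arm:
  plan: [0,0,0,0,0,0,0,0,0,0,0,0,0,0,0,0,0,0,0,0,0,0,0,0,0,0,0,0,0,0]
  hand: 0.8

```text
time_s: 18.63
ee_pos: [565.9, 0.6, 17.6]
ee_rot: [180.0, 0.0, 139.1]
force: [-0.1, 0.9, 0.9]
gripper_width: 15.3
gripper_force: 25.0
```

step_arm:
  plan: [0,0,0,0,0,0,0,0,-1,0,0,0,0,0,-2,0,0,0]

```text
time_s: 18.88
ee_pos: [563.9, 0.6, 45.9]
ee_rot: [-179.8, -0.2, 139.1]
force: [0.1, 0.5, -0.5]
gripper_width: 14.7
gripper_force: 25.0
```

step_arm:
  plan: [0,0,-2.9,0,0,0,0,0,-2.9,0,0,0,0,0,-2.9,0,0,0,0,0,-2.9,0,0,0,2.24,3.03,0,0,0,0]

```text
time_s: 19.3
ee_pos: [572.1, 34.0, 170.2]
ee_rot: [179.7, 0.6, 138.8]
force: [1.6, -0.7, 0.1]
gripper_width: 15.0
gripper_force: 25.0
```

step_arm:
  plan: [2.24,3.03,0,0,0,0,2.24,3.03,0,0,0,0,2.24,3.03,0,0,0,0,2.24,3.03,0,0,0,0,2.24,3.03,0,0,0,0]

```text
time_s: 19.72
ee_pos: [583.1, 227.7, 164.0]
ee_rot: [180.0, 0.0, 139.1]
force: [0.8, -0.8, 0.3]
gripper_width: 15.5
gripper_force: 25.0
```

step_arm:
  plan: [0,0,0,0,0,0,0,0,0,0,0,0,0,0,0,0,0,0,0,0,0,0,0,0]

```text
time_s: 20.05
ee_pos: [583.2, 224.7, 163.4]
ee_rot: [-180.0, 0.0, 139.0]
force: [0.1, -0.5, 0.0]
gripper_width: 15.2
gripper_force: 25.0
```

```bash
python3 -c "
from h import *
p=viewer.grab_frame('wrist'); save(p,'w11.png'); find(p,'dock_mouth'); rel([583.5,225.8,145])"
```

```text
dock_mouth 0.67 [276. 257.] [582.2 226.2 134. ]
tcp [583.4 224.5 163.5] [-180.    0.  139.] rel tool mm [ 0.7  1.  18.5]
```

Release, then go on towards slug C (495.3,-46.1), closing direction 78° (yaw 168).

step_arm:
  plan: [0.05,0.1,0.9,0,0,0,0,0,0.9,0,0,0,0,0,0,0,0,0,0,0,0,0,0,0]

```text
time_s: 20.48
ee_pos: [583.0, 226.5, 144.0]
ee_rot: [-179.9, -0.1, 139.0]
force: [-1.1, -0.5, -0.5]
gripper_width: 15.0
gripper_force: 25.0
```

step_arm:
  plan: [0,0,0,0,0,0,0,0,0,0,0,0,0,0,0,0,0,0,0,0,0,0,0,0]
  hand: 3

```text
time_s: 20.82
ee_pos: [583.9, 227.2, 145.6]
ee_rot: [180.0, 0.0, 139.1]
force: [0.2, 0.6, 0.1]
gripper_width: 30.0
gripper_force: 0.0
```

step_arm:
  plan: [0,0,-2.3,0,0,0,0,0,-2.3,0,0,0,0,0,-2,0,0,-0.12,0,0,0,0,0,-0.12,0,0,0,0,0,-0.12]
  hand: 4

```text
time_s: 21.23
ee_pos: [584.6, 227.5, 213.5]
ee_rot: [179.8, 0.2, 160.0]
force: [-0.0, -0.0, -1.0]
gripper_width: 40.2
gripper_force: 0.0
```

step_arm:
  plan: [0,0,0,0,0,-0.12,0,0,0,0,0,-0.026,0,0,0,0,0,0]

```text
time_s: 21.48
ee_pos: [583.7, 227.1, 211.6]
ee_rot: [180.0, 0.0, 168.1]
force: [-0.4, 0.2, 0.5]
gripper_width: 40.1
gripper_force: 0.0
```

```bash
python3 -c "
from h import *
p=viewer.grab_frame('wrist'); save(p,'w12.png'); slugs(p,amin=150); rel([495.3,-46.1,100])
q=viewer.grab_frame('scene')
n,l,st,c=cv2.connectedComponentsWithStats((q['img'][190:275,245:315].max(2)>120).astype(np.uint8))
for i in range(1,n):
  if 4<st[i][4]<60: print(st[i][4],onplane(q,c[i]+[245,190],7))
"
```

```text
slug [502. 375.] 2219 [860.4 441.3   6. ] flat dirs [ 45. 105. 165.] r 21.8 51.6
tcp [583.7 227.1 211.5] [180.   0. 168.] rel tool mm [  29.7 -285.7  111.4]
16 [490.73065664 -46.5260069    7.        ]
35 [653.55065859  14.40630049   7.        ]
```

step_arm:
  plan: [0.37,-3.57,0,0,0,0,0.37,-3.57,0,0,0,0,0.37,-3.57,0,0,0,0,0.37,-3.57,0,0,0,0,0.37,-3.57,0,0,0,0]

```text
time_s: 22.0
ee_pos: [527.9, 55.0, 211.3]
ee_rot: [-180.0, 0.0, 168.0]
force: [0.9, -1.3, -0.6]
gripper_width: 39.7
gripper_force: 0.0
```

step_arm:
  plan: [0.37,-3.57,0,0,0,0,0.37,-3.57,0,0,0,0,0.37,-3.57,0,0,0,0,0,0,2.8,0,0,0,0,0,2.8,0,0,0]

```text
time_s: 22.42
ee_pos: [496.4, -48.3, 156.5]
ee_rot: [180.0, 0.3, 167.8]
force: [0.2, 0.1, -0.2]
gripper_width: 39.9
gripper_force: 0.0
```

step_arm:
  plan: [0,0,2.8,0,0,0,0,0,2.7,0,0,0,0,0,0,0,0,0,0,0,0,0,0,0,0,0,0,0,0,0]

```text
time_s: 22.83
ee_pos: [496.7, -46.3, 101.6]
ee_rot: [180.0, 0.1, 168.0]
force: [0.4, -0.2, 1.7]
gripper_width: 40.1
gripper_force: 0.0
```

step_arm:
  plan: [0,0,0,0,0,0,0,0,0,0,0,0]

```text
time_s: 23.0
ee_pos: [496.8, -46.2, 102.0]
ee_rot: [180.0, 0.2, 168.0]
force: [0.5, -0.8, -0.1]
gripper_width: 40.5
gripper_force: 0.0
```

```bash
python3 -c "
from h import *
p=viewer.grab_frame('wrist'); save(p,'w13.png'); slugs(p,amin=150); rel([495.3,-46.1,5])
"
```

```text
slug [276. 220.] 502 [495.9 -45.8   6. ] flat dirs [ 17.  77. 137.] r 7.1 10.5
slug [ 54. 378.] 2470 [ 592.8 -253.9    6. ] flat dirs [ 55. 115. 175.] r 7.9 35.0
tcp [496.5 -46.2 101.7] [180.    0.2 168. ] rel tool mm [ 1.6 -0.2 96.7]
```

step_arm:
  plan: [0,0,2.4,0,0,0,0,0,2.4,0,0,0,0,0,1.9,0,0,0,0,0,1.1,0,0,0,0,0,0.5,0,0,0]

```text
time_s: 23.47
ee_pos: [495.0, -46.1, 16.4]
ee_rot: [-180.0, -0.1, 168.0]
force: [-0.6, -0.3, 0.3]
gripper_width: 39.7
gripper_force: 0.0
```

step_arm:
  plan: [0,0,0,0,0,0,0,0,0,0,0,0,0,0,0,0,0,0]

```text
time_s: 23.72
ee_pos: [496.5, -46.3, 18.3]
ee_rot: [180.0, 0.1, 168.0]
force: [-0.3, -0.3, 0.8]
gripper_width: 40.0
gripper_force: 0.0
```

step_arm:
  plan: [0,0,0,0,0,0,0,0,0,0,0,0,0,0,0,0,0,0,0,0,0,0,0,0,0,0,0,0,0,0]
  hand: 0.8

```text
time_s: 24.13
ee_pos: [495.8, -46.2, 17.6]
ee_rot: [180.0, 0.0, 168.0]
force: [0.5, 0.2, 2.7]
gripper_width: 15.4
gripper_force: 25.0
```

step_arm:
  plan: [0,0,0,0,0,0,0,0,-1,0,0,0,0,0,-2,0,0,0,0,0,-2.9,0,0,0,0,0,-2.9,0,0,0]

```text
time_s: 24.55
ee_pos: [494.8, -46.1, 106.2]
ee_rot: [-180.0, -0.1, 168.0]
force: [0.2, -0.5, -0.9]
gripper_width: 15.2
gripper_force: 25.0
```

step_arm:
  plan: [0,0,-2.9,0,0,0,0,0,-2.9,0,0,0,0,0,0,0,0,0,0,0,0,0,0,0]

```text
time_s: 24.88
ee_pos: [496.4, -46.3, 165.3]
ee_rot: [180.0, 0.3, 168.0]
force: [-0.4, 0.6, -0.8]
gripper_width: 15.1
gripper_force: 25.0
```

```bash
python3 -c "
from h import *
rel([583.5,225.8,145])
"
```

```text
tcp [496.4 -46.3 165.3] [180.    0.3 168. ] rel tool mm [-28.7 284.2  20.6]
```

step_arm:
  plan: [-0.36,3.55,0,0,0,0,-0.36,3.55,0,0,0,0,-0.36,3.55,0,0,0,0,-0.36,3.55,0,0,0,0,-0.36,3.55,0,0,0,0]

```text
time_s: 25.3
ee_pos: [549.1, 125.1, 161.7]
ee_rot: [-179.9, -0.2, 168.0]
force: [0.4, -0.0, -0.4]
gripper_width: 15.1
gripper_force: 25.0
```

step_arm:
  plan: [-0.36,3.55,0,0,0,0,-0.36,3.55,0,0,0,0,-0.36,3.55,0,0,0,0,0,0,0,0,0,0,0,0,0,0,0,0]

```text
time_s: 25.72
ee_pos: [581.7, 226.9, 161.1]
ee_rot: [-179.9, -0.2, 168.2]
force: [-0.4, -0.1, 0.1]
gripper_width: 15.1
gripper_force: 25.0
```

step_arm:
  plan: [0,0,0,0,0,0,0,0,0,0,0,0]

```text
time_s: 25.88
ee_pos: [581.7, 224.4, 162.4]
ee_rot: [-179.9, -0.1, 168.0]
force: [-0.3, 0.2, -0.4]
gripper_width: 15.2
gripper_force: 25.0
```

```bash
python3 -c "
from h import *
p=viewer.grab_frame('wrist'); save(p,'w14.png'); find(p,'dock_mouth'); rel([583.5,225.8,145])"
```

```text
dock_mouth 0.91 [279. 260.] [581.7 226.2 134. ]
tcp [582.2 224.3 163.1] [-180.   -0.  168.] rel tool mm [-1.   1.7 18.1]
```

step_arm:
  plan: [-0.05,0.1,0.9,0,0,0,0,0,0.9,0,0,0,0,0,0,0,0,0,0,0,0,0,0,0]

```text
time_s: 26.32
ee_pos: [582.6, 226.0, 144.1]
ee_rot: [-179.9, -0.1, 168.0]
force: [-0.2, 0.2, -0.0]
gripper_width: 15.3
gripper_force: 25.0
```

step_arm:
  plan: [0,0,0,0,0,0,0,0,0,0,0,0,0,0,0,0,0,0,0,0,0,0,0,0]
  hand: 3

```text
time_s: 26.65
ee_pos: [583.5, 226.6, 145.6]
ee_rot: [180.0, 0.0, 168.0]
force: [-0.3, -0.3, 0.2]
gripper_width: 29.9
gripper_force: 0.0
```

step_arm:
  plan: [0,0,-2.5,0,0,0,0,0,-2.5,0,0,0,0,0,-2.5,0,0,0,0,0,-2.5,0,0,0]
  hand: 5

```text
time_s: 26.98
ee_pos: [583.2, 226.5, 246.6]
ee_rot: [180.0, 0.0, 168.0]
force: [-0.2, -0.1, 0.1]
gripper_width: 49.8
gripper_force: 0.0
```

step_arm:
  plan: [-2.8,0,0,0,0,0,-2.8,0,0,0,0,0,-2.8,0,0,0,0,0,0,0,0,0,0,0]

```text
time_s: 27.32
ee_pos: [669.5, 207.7, 244.4]
ee_rot: [-180.0, 0.2, 167.9]
force: [-0.7, -0.3, -0.5]
gripper_width: 50.1
gripper_force: 0.0
```

```bash
python3 -c "
from h import *
p=viewer.grab_frame('wrist'); rel([484.3,234.1,75]); find(p,'tray_handle')
q=viewer.grab_frame('scene')
u,v=proj(p,[583.5,226,77]).astype(int); print(u,v)
c=np.hstack([cv2.resize(p['img'][v-50:v+70,u-60:u+60],(360,360),interpolation=2),cv2.resize(q['img'][120:300,180:400],(440,360),interpolation=2)])
cv2.imwrite('pics/c14.png',c[:,:,::-1])
"
```

```text
tcp [667.1 208.4 244.3] [-180.    -0.   167.9] rel tool mm [184.1 -13.  169.3]
275 93
```

View pics/c14.png

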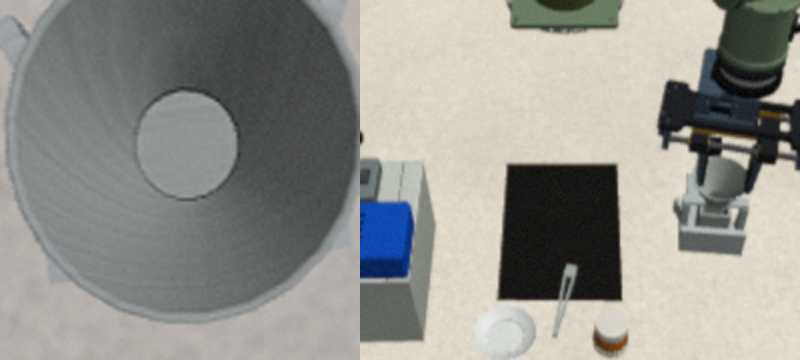

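step_arm:
  plan: [0,0,-2,0,0,-0.105,0,0,-2,0,0,-0.105,0.76,-3.5,-0.4,0,0,0,0.76,-3.5,-0.4,0,0,0,0.76,-3.5,-0.4,0,0,0]

```text
time_s: 27.88
ee_pos: [641.1, 104.2, 298.1]
ee_rot: [180.0, 0.0, -179.8]
force: [0.0, -0.4, -0.4]
gripper_width: 50.3
gripper_force: 0.0
```

step_arm:
  plan: [0.76,-3.5,-0.4,0,0,0,0.76,-3.5,-0.4,0,0,0,0.76,-3.5,-0.4,0,0,0,0.76,-3.5,-0.4,0,0,0,0.76,-3.5,-0.4,0,0,0]

```text
time_s: 28.3
ee_pos: [603.2, -71.5, 318.1]
ee_rot: [180.0, 0.0, -179.9]
force: [0.1, -1.1, -0.5]
gripper_width: 50.0
gripper_force: 0.0
```

step_arm:
  plan: [0.76,-3.5,-0.4,0,0,0,0.76,-3.5,-0.4,0,0,0,0.76,-3.5,-0.4,0,0,0,0.76,-3.5,-0.4,0,0,0,0.76,-3.5,-0.4,0,0,0]

```text
time_s: 28.72
ee_pos: [565.7, -246.3, 338.2]
ee_rot: [180.0, 0.0, -179.9]
force: [0.5, -0.5, 0.1]
gripper_width: 49.9
gripper_force: 0.0
```

step_arm:
  plan: [0.76,-3.5,0,0,0,0,0,0,0,0,0,0,0,0,0,0,0,0,0,0,0,0,0,0]

```text
time_s: 29.05
ee_pos: [559.2, -279.8, 337.5]
ee_rot: [179.9, 0.0, -179.9]
force: [-0.8, -0.4, 0.9]
gripper_width: 50.0
gripper_force: 0.0
```

```bash
python3 -c "
from h import *
p=viewer.grab_frame('wrist'); rel([560,-280,100]); save(p,'w15.png')
print(list(p['position']),list(p['attitude']))
for n in ['mill','mill_seat','latch_tip']: find(p,n)
"
```

```text
tcp [ 559.5 -279.4  337.5] [ 180.     0.  -179.9] rel tool mm [ -0.4  -0.8 237.5]
[np.float64(476.3244161998674), np.float64(-279.3289391763495), np.float64(494.2836946270089)] [np.float64(162.85772678357878), np.float64(-0.04166309263034295), np.float64(90.14867612625935)]
latch_tip 0.75 [285. 256.] [ 592.6 -273.   228. ]
```

View pics/w15.png

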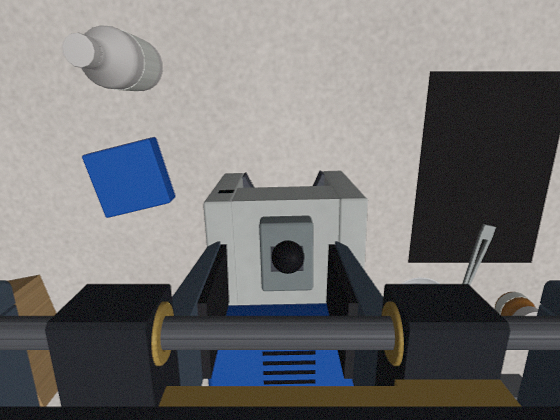

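```bash
python3 -c "
from h import *
p=dict(viewer.grab_frame('wrist')); p['position']=[476.324,-279.329,494.284];p['attitude']=[162.858,-.0417,90.149]
for n,uv,z in [('f',(206,204),150),('f',(366,198),150),('b',(261,222),175),('b',(312,217),175),('b',(313,290),175),('b',(262,291),175),('h',(230,305),200),('h',(328,303),200),('ball',(288,257),229),('hoodL',(210,383),200),('hoodR',(350,378),200),('flare',(247,173),92),('flare',(320,172),92)]: print(n,onplane(p,uv,z))
im=cv2.imread('pics/w15.png'); cv2.imwrite('pics/c15.png',cv2.resize(im[150:320,190:385],(780,600*680//600)[:2],interpolation=2)[:600])
"
```

```text
f [ 572.01322129 -347.4068804   150.        ]
f [ 565.67446755 -193.64235017  150.        ]
b [ 581.88684205 -293.48988664  175.        ]
b [ 577.02105019 -247.36405289  175.        ]
b [ 650.65925788 -244.17004673  175.        ]
b [ 651.84245026 -293.24471458  175.        ]
h [ 652.22181203 -321.04100783  200.        ]
h [ 650.00075403 -233.05986992  200.        ]
ball [ 592.6046084  -270.42196744  229.        ]
hoodL [ 737.56930466 -343.343737    200.        ]
hoodR [ 731.45112226 -208.38578978  200.        ]
flare [ 552.71343679 -311.96053108   92.        ]
flare [ 551.40633484 -231.84528403   92.        ]
```

View pics/c15.png

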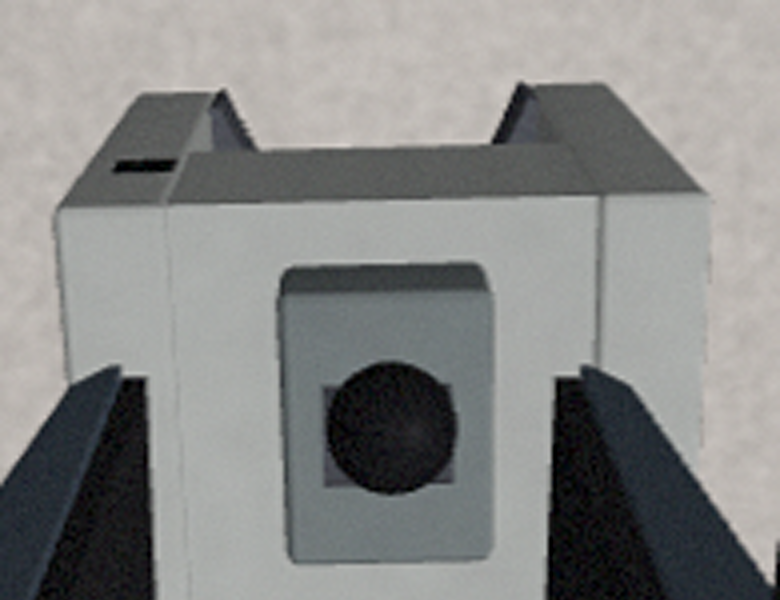

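```bash
python3 -c "
from h import *
p=dict(viewer.grab_frame('wrist')); p['position']=[476.324,-279.329,494.284];p['attitude']=[162.858,-.0417,90.149]
for n,uv,z in [('f',(205,202),150),('f',(367,198.2),150),('out',(225,173.2),0),('out',(341.2,170.8),0),('in',(242.5,173),0),('in',(320.5,171),0),('ball',(288,257),229)]: print(n,onplane(p,uv,z))
"
```

```text
f [ 570.01938831 -348.26097442  150.        ]
f [ 565.87016948 -192.66835522  150.        ]
out [ 570.52929367 -349.10923982    0.        ]
out [ 566.87346482 -192.48938717    0.        ]
in [ 570.19820237 -325.49336193    0.        ]
in [ 567.21425015 -220.362374      0.        ]
ball [ 592.6046084  -270.42196744  229.        ]
```

step_arm:
  plan: [0.54,3.67,0,0,0,0,0.54,3.67,0,0,0,0,0.54,3.67,0,0,0,0,0.54,3.67,0,0,0,0,0.54,3.67,0.9,0,0,0]

```text
time_s: 29.77
ee_pos: [532.7, -95.7, 329.9]
ee_rot: [-180.0, 0.2, -179.9]
force: [0.9, 0.3, -0.1]
gripper_width: 49.9
gripper_force: 0.0
```

step_arm:
  plan: [0.54,3.67,1,0,0,0,0.54,3.67,1,0,0,0,0.54,3.67,1,0,0,0,0.54,3.67,1,0,0,0,0.54,3.67,1,0,0,0]

```text
time_s: 30.18
ee_pos: [504.4, 88.1, 278.1]
ee_rot: [180.0, 0.0, -179.9]
force: [1.3, 0.8, -1.0]
gripper_width: 50.0
gripper_force: 0.0
```

step_arm:
  plan: [0.54,3.67,1,0,0,0,0.54,3.67,1,0,0,0,0.54,3.67,1,0,0,0,0.54,3.67,1,0,0,0,0,0,0,0,0,0.089]

```text
time_s: 30.6
ee_pos: [481.0, 238.5, 236.2]
ee_rot: [179.9, -0.2, 175.2]
force: [-0.0, -1.0, -0.3]
gripper_width: 49.8
gripper_force: 0.0
```

step_arm:
  plan: [0,0,0,0,0,0,0,0,0,0,0,0,0,0,0,0,0,0,0,0,0,0,0,0]

```text
time_s: 30.93
ee_pos: [483.8, 231.9, 238.8]
ee_rot: [180.0, 0.1, 175.0]
force: [-0.1, -1.3, 0.3]
gripper_width: 49.5
gripper_force: 0.0
```

```bash
python3 -c "
from h import *
p=viewer.grab_frame('wrist'); save(p,'w16.png'); find(p,'tray_handle'); find(p,'tray'); rel([484.4,234.1,75])
im=p['img']; print([ (r,np.where(im[r,230:330].max(1)<60)[0][[0,-1]]+230) for r in (175,185,195)])
"
```

```text
tray_handle 0.95 [280. 200.] [483.8 234.8  85. ]
tray 0.56 [280. 224.] [534.8 232.1   0. ]
tcp [483.7 231.9 238.6] [180.    0.  174.9] rel tool mm [ -0.3   2.2 163.6]
[(175, array([271, 288])), (185, array([270, 289])), (195, array([270, 290]))]
```

Descend and grip (slightly higher than before to avoid pressing down).

step_arm:
  plan: [0,0.22,3.3,0,0,0,0,0,3.3,0,0,0,0,0,3.3,0,0,0,0,0,3.3,0,0,0,0,0,3,0,0,0]

```text
time_s: 31.5
ee_pos: [483.5, 234.2, 74.9]
ee_rot: [180.0, 0.0, 174.9]
force: [-0.3, 0.5, -0.5]
gripper_width: 50.1
gripper_force: 0.0
```

step_arm:
  plan: [0,0,0,0,0,0,0,0,0,0,0,0,0,0,0,0,0,0,0,0,0,0,0,0]

```text
time_s: 31.83
ee_pos: [485.3, 235.5, 78.5]
ee_rot: [179.9, 0.2, 175.0]
force: [-0.4, 0.3, 0.6]
gripper_width: 50.1
gripper_force: 0.0
```

step_arm:
  plan: [0,0,0,0,0,0,0,0,0,0,0,0,0,0,0,0,0,0,0,0,0,0,0,0,0,0,0,0,0,0]
  hand: 0.5
  newtons: 35

```text
time_s: 32.25
ee_pos: [483.7, 234.9, 76.6]
ee_rot: [180.0, 0.0, 175.0]
force: [0.0, -0.1, -0.1]
gripper_width: 19.5
gripper_force: 0.0
```

step_arm:
  plan: [0,0,0,0,0,0,0,0,0,0,0,0]

```text
time_s: 32.42
ee_pos: [483.6, 234.8, 76.5]
ee_rot: [-180.0, 0.0, 175.0]
force: [-0.5, -0.2, 4.0]
gripper_width: 17.9
gripper_force: 35.0
```

step_arm:
  plan: [0.5,0,0,0,0,0,1.2,0,0,0,0,0,1.5,0,0,0,0,0,1.5,0,0,0,0,0,1.5,0,0,0,0,0]

```text
time_s: 32.83
ee_pos: [421.5, 240.7, 76.6]
ee_rot: [179.9, 0.1, 175.0]
force: [3.4, 0.1, -1.5]
gripper_width: 17.6
gripper_force: 35.0
```

step_arm:
  plan: [1.5,0,0,0,0,0,1.5,0,0,0,0,0,1.5,0,0,0,0,0,1,0,0,0,0,0,0.3,0,0,0,0,0]

```text
time_s: 33.25
ee_pos: [362.4, 245.5, 76.5]
ee_rot: [180.0, -0.0, 175.0]
force: [1.3, 0.7, 6.8]
gripper_width: 18.0
gripper_force: 35.0
```

step_arm:
  plan: [0,0,0,0,0,0,0,0,0,0,0,0]

```text
time_s: 33.42
ee_pos: [362.7, 245.5, 76.4]
ee_rot: [-180.0, -0.2, 174.9]
force: [-4.1, 1.1, 8.3]
gripper_width: 18.0
gripper_force: 35.0
```

```bash
python3 -c "
from h import *
p=viewer.grab_frame('wrist'); save(p,'w17.png'); rel([350,-272,75])
q=viewer.grab_frame('scene')
c=np.hstack([cv2.resize(p['img'],(480,360)),cv2.resize(q['img'][150:260,320:400],(262,360),interpolation=2)])
cv2.imwrite('pics/c17.png',c[:,:,::-1])
"
```

```text
tcp [362.7 245.4  76.4] [-180.    -0.2  174.9] rel tool mm [ -33.3 -516.5    1.5]
```

View pics/c17.png

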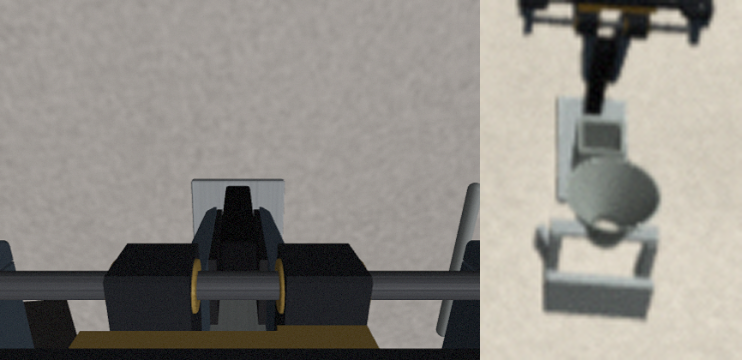

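step_arm:
  plan: [0,0,0,0,0,0.05,0,0,0,0,0,0.1,0,0,0,0,0,0.12,0,0,0,0,0,0.12,0,0,0,0,0,0.12]

```text
time_s: 33.93
ee_pos: [363.1, 245.8, 76.4]
ee_rot: [-179.9, -0.2, 145.3]
force: [-4.1, 2.4, 6.1]
gripper_width: 17.9
gripper_force: 35.0
```

step_arm:
  plan: [0,0,0,0,0,0.12,0,0,0,0,0,0.12,0,0,0,0,0,0.12,0,0,0,0,0,0.12,0,0,0,0,0,0.12]

```text
time_s: 34.35
ee_pos: [363.7, 246.3, 76.4]
ee_rot: [-180.0, -0.1, 110.9]
force: [-1.9, 3.7, 4.4]
gripper_width: 17.8
gripper_force: 35.0
```

step_arm:
  plan: [0,0,0,0,0,0.12,0,0,0,0,0,0.12,0,0,0,0,0,0.1,0,0,0,0,0,0.032,0,0,0,0,0,0]

```text
time_s: 34.77
ee_pos: [364.4, 246.2, 76.4]
ee_rot: [180.0, -0.1, 90.0]
force: [-1.4, 2.8, 3.5]
gripper_width: 18.0
gripper_force: 35.0
```

```bash
python3 -c "
from h import *
rel([355,-272,76.5]); s=sensors.state(); print(s['force'],s['gripper_width'],s['qpos'])
q=viewer.grab_frame('side'); 
for n in ['tray','tray_well','tray_handle']: find(q,n)
q=viewer.grab_frame('scene')
for n in ['tray','tray_well','tray_handle']: find(q,n)
"
```

```text
tcp [364.4 246.2  76.4] [ 1.8e+02 -1.0e-01  9.0e+01] rel tool mm [-518.2   -9.    -1.1]
[-1.44244577  2.75621286  3.50834575] 17.955428762105495 [ 32.47894714  15.80078695 118.99033187   0.12616895  45.15029671
  32.439605  ]
tray 0.62 [250. 254.] [655.2  65.9   0. ]
tray_well 0.9 [333. 287.] [366.4 147.4  12. ]
tray_handle 0.73 [330. 295.] [360.2 252.1  85. ]
tray 0.65 [337. 184.] [359.1 188.6   0. ]
tray_well 0.87 [325. 183.] [363.7 149.   12. ]
tray_handle 0.76 [358. 168.] [365.6 249.9  85. ]
```

step_arm:
  plan: [-0.8,-0.04,0,0,0,0,-1.6,-0.04,0,0,0,0,-2.4,-0.04,0,0,0,0,-2.4,-0.04,0,0,0,0,-2.4,-0.04,0,0,0,0]

```text
time_s: 35.58
ee_pos: [362.3, 148.7, 76.4]
ee_rot: [180.0, -0.0, 90.1]
force: [0.5, 4.2, 2.8]
gripper_width: 17.7
gripper_force: 35.0
```

step_arm:
  plan: [-2.4,-0.04,0,0,0,0,-2.4,-0.04,0,0,0,0,-2.4,-0.04,0,0,0,0,-2.4,-0.04,0,0,0,0,-2.4,-0.04,0,0,0,0]

```text
time_s: 36.0
ee_pos: [359.9, 28.4, 76.4]
ee_rot: [-180.0, -0.0, 90.1]
force: [0.4, 4.1, 3.9]
gripper_width: 18.0
gripper_force: 35.0
```

step_arm:
  plan: [-2.4,-0.04,0,0,0,0,-2.4,-0.04,0,0,0,0,-2.4,-0.04,0,0,0,0,-2.4,-0.04,0,0,0,0,-2.4,-0.04,0,0,0,0]

```text
time_s: 36.42
ee_pos: [357.4, -91.2, 76.4]
ee_rot: [-179.9, -0.1, 90.1]
force: [1.1, 6.5, 6.3]
gripper_width: 18.3
gripper_force: 35.0
```

step_arm:
  plan: [-2.4,-0.04,0,0,0,0,-2.4,-0.04,0,0,0,0,-2.4,-0.04,0,0,0,0,-2.4,-0.04,0,0,0,0,-2.4,-0.04,0,0,0,0]

```text
time_s: 36.83
ee_pos: [354.9, -210.2, 76.4]
ee_rot: [-179.8, -0.2, 90.1]
force: [0.8, 8.7, 11.3]
gripper_width: 17.9
gripper_force: 35.0
```

step_arm:
  plan: [-2.4,-0.04,0,0,0,0,-1.8,-0.04,0,0,0,0,-1.2,-0.04,0,0,0,0,-0.6,-0.04,0,0,0,0,-0.2,0,0,0,0,0]

```text
time_s: 37.25
ee_pos: [353.5, -271.8, 76.4]
ee_rot: [-179.8, -0.2, 90.0]
force: [1.4, 10.1, 12.0]
gripper_width: 17.7
gripper_force: 35.0
```

```bash
python3 -c "
from h import *
rel([355,-272,76.5]); s=sensors.state(); print(s['force'],s['gripper_width'],s['qpos'])
q=viewer.grab_frame('side'); 
for n in ['tray','tray_well','tray_handle']: find(q,n)
q=viewer.grab_frame('scene')
for n in ['tray','tray_well','tray_handle']: find(q,n)
"
```

```text
tcp [ 353.5 -271.8   76.4] [-179.8   -0.2   90. ] rel tool mm [-0.2  1.5 -0.1]
[ 1.44193273 10.06763996 12.04610294] 17.669805142635887 [-3.90761848e+01  1.64093192e+01  1.18031872e+02  7.99267721e-02
  4.58255586e+01 -3.91400151e+01]
tray 0.9 [361. 205.] [ 349.8 -331.2    0. ]
tray_well 0.88 [362. 197.] [ 353.1 -369.5   12. ]
tray_handle 0.73 [289. 200.] [ 587.7 -157.6   85. ]
tray 0.6 [182. 180.] [ 342.4 -336.9    0. ]
tray_well 0.97 [174. 178.] [ 346.6 -363.3   12. ]
tray_handle 0.86 [198. 163.] [ 348.5 -270.8   85. ]
```

step_arm:
  plan: [0,0,-0.03,0,0,-0.05,0,0,0,0,0,-0.1,0,0,0,0,0,-0.12,0,0,0,0,0,-0.12,0,0,0,0,0,-0.12]

```text
time_s: 38.07
ee_pos: [354.7, -273.6, 76.4]
ee_rot: [-179.9, 0.1, 119.7]
force: [3.2, -1.9, 1.1]
gripper_width: 17.7
gripper_force: 35.0
```

step_arm:
  plan: [0,0,0,0,0,-0.12,0,0,0,0,0,-0.12,0,0,0,0,0,-0.12,0,0,0,0,0,-0.12,0,0,0,0,0,-0.12]

```text
time_s: 38.48
ee_pos: [354.6, -273.1, 76.4]
ee_rot: [-179.9, -0.0, 154.0]
force: [2.6, -0.5, 2.2]
gripper_width: 17.5
gripper_force: 35.0
```

step_arm:
  plan: [0,0,0,0,0,-0.12,0,0,0,0,0,-0.12,0,0,0,0,0,-0.12,0,0,0,0,0,-0.1,0,0,0,0,0,-0.027]

```text
time_s: 38.9
ee_pos: [353.9, -272.9, 76.4]
ee_rot: [-180.0, -0.2, -178.1]
force: [0.9, -0.2, 3.0]
gripper_width: 18.0
gripper_force: 35.0
```

step_arm:
  plan: [0,0,0,0,0,0,0,0,0,0,0,0]

```text
time_s: 39.07
ee_pos: [353.8, -272.8, 76.4]
ee_rot: [-180.0, -0.2, -178.4]
force: [-1.7, -0.6, 3.6]
gripper_width: 17.5
gripper_force: 35.0
```

```bash
python3 -c "
from h import *
rel([433.3,-274.3,76.5]); s=sensors.state(); print(s['force'],s['gripper_width'],s['qpos'])
q=viewer.grab_frame('side'); 
for n in ['tray','tray_well','mill']: find(q,n)
q=viewer.grab_frame('scene')
for n in ['tray','tray_well','tray_handle']: find(q,n)
"
```

```text
tcp [ 353.8 -272.8   76.4] [-180.    -0.2 -178.4] rel tool mm [-79.4  -3.8  -0.3]
[-1.73504475 -0.55386967  3.60528137] 17.46040191987395 [ -39.02759606   16.40835127  118.03326997   -0.15348288   45.66968043
 -130.53434349]
tray 0.85 [345. 212.] [ 402.2 -265.8    0. ]
tray_well 0.72 [333. 208.] [ 448.6 -262.3   12. ]
mill 0.91 [301. 203.] [ 574.2 -276.8    0. ]
tray 0.77 [196. 194.] [ 407.4 -282.2    0. ]
tray_well 0.72 [194. 206.] [ 466.5 -277.1   12. ]
tray_handle 0.9 [195. 163.] [ 348.5 -278.3   85. ]
```

step_arm:
  plan: [-0.8,-0.08,0,0,0,0,-1.8,-0.1,0,0,0,0,-2,-0.1,0,0,0,0,-2,-0.1,0,0,0,0,-1.3,0,0,0,0,0]

```text
time_s: 39.88
ee_pos: [434.1, -273.8, 76.3]
ee_rot: [179.9, -0.2, -178.4]
force: [-8.1, -1.9, 10.8]
gripper_width: 17.6
gripper_force: 35.0
```

step_arm:
  plan: [-0.8,0,0,0,0,0,-0.8,0,0,0,0,0,-0.8,0,0,0,0,0,-0.8,0,0,0,0,0]

```text
time_s: 40.22
ee_pos: [464.5, -272.6, 76.3]
ee_rot: [179.9, -0.2, -178.5]
force: [-7.2, 0.9, 6.7]
gripper_width: 17.8
gripper_force: 35.0
```

step_arm:
  plan: [-0.6,0,0,0,0,0,-0.6,0,0,0,0,0,-0.6,0,0,0,0,0]

```text
time_s: 40.47
ee_pos: [482.4, -272.4, 76.3]
ee_rot: [179.9, -0.2, -178.5]
force: [-6.8, -1.0, 7.6]
gripper_width: 18.0
gripper_force: 35.0
```

step_arm:
  plan: [-0.5,0,0,0,0,0,-0.5,0,0,0,0,0,-0.3,0,0,0,0,0]

```text
time_s: 40.72
ee_pos: [495.6, -272.1, 76.4]
ee_rot: [179.9, -0.2, -178.4]
force: [-7.9, 0.1, 7.5]
gripper_width: 17.8
gripper_force: 35.0
```

Lateral forces negligible; finish in small steps towards 513.

step_arm:
  plan: [-0.4,0,0,0,0,0,-0.4,0,0,0,0,0,-0.3,0,0,0,0,0,0,0,0,0,0,0]

```text
time_s: 41.05
ee_pos: [507.0, -271.9, 76.4]
ee_rot: [179.9, -0.2, -178.4]
force: [-3.9, 0.2, 6.1]
gripper_width: 17.6
gripper_force: 35.0
```

step_arm:
  plan: [-0.3,0,0,0,0,0,-0.1,0,0,0,0,0,0,0,0,0,0,0]

```text
time_s: 41.3
ee_pos: [510.5, -271.8, 76.4]
ee_rot: [179.9, -0.2, -178.4]
force: [-5.9, -1.4, 6.6]
gripper_width: 17.9
gripper_force: 35.0
```

step_arm:
  plan: [-0.2,0,0,0,0,0,0,0,0,0,0,0]

```text
time_s: 41.47
ee_pos: [512.6, -271.7, 76.4]
ee_rot: [179.9, -0.2, -178.5]
force: [-5.7, 0.1, 5.7]
gripper_width: 17.9
gripper_force: 35.0
```

step_arm:
  plan: [-0.2,0,0,0,0,0,0,0,0,0,0,0]

```text
time_s: 41.63
ee_pos: [514.1, -271.6, 76.4]
ee_rot: [179.9, -0.2, -178.5]
force: [-6.4, -1.4, 5.7]
gripper_width: 18.1
gripper_force: 35.0
```

step_arm:
  plan: [-0.2,0,0,0,0,0,0,0,0,0,0,0]

```text
time_s: 41.8
ee_pos: [514.2, -271.6, 76.5]
ee_rot: [179.9, -0.5, -178.4]
force: [-12.2, -1.3, 9.9]
gripper_width: 18.3
gripper_force: 35.0
```

step_arm:
  plan: [-0.15,0,0,0,0,0,0,0,0,0,0,0]

```text
time_s: 41.97
ee_pos: [514.3, -271.6, 76.5]
ee_rot: [179.9, -0.6, -178.4]
force: [-16.4, -1.3, 11.7]
gripper_width: 17.8
gripper_force: 35.0
```

step_arm:
  plan: [-0.15,0,0,0,0,0,0,0,0,0,0,0]

```text
time_s: 42.13
ee_pos: [514.4, -271.6, 76.5]
ee_rot: [179.9, -0.8, -178.4]
force: [-20.4, -3.2, 13.5]
gripper_width: 17.8
gripper_force: 35.0
```

step_arm:
  plan: [-0.15,0,0,0,0,0,0,0,0,0,0,0]

```text
time_s: 42.3
ee_pos: [514.4, -271.6, 76.4]
ee_rot: [179.9, -1.0, -178.4]
force: [-23.3, -4.0, 16.7]
gripper_width: 17.8
gripper_force: 35.0
```

step_arm:
  plan: [0.4,0,0,0,0,0,0,0,0,0,0,0]

```text
time_s: 42.47
ee_pos: [514.4, -271.6, 76.3]
ee_rot: [179.9, -0.5, -178.4]
force: [-10.2, -1.5, 8.4]
gripper_width: 17.7
gripper_force: 35.0
```

step_arm:
  plan: [0,0,0,0,0,0,0,0,0,0,0,0,0,0,0,0,0,0,0,0,0,0,0,0]
  hand: 5

```text
time_s: 42.8
ee_pos: [519.1, -271.7, 76.2]
ee_rot: [180.0, 0.0, -178.4]
force: [-0.2, -0.5, -0.4]
gripper_width: 41.2
gripper_force: 0.0
```

step_arm:
  plan: [0,0,-1,0,0,0,0,0,-2.5,0,0,0,0,0,-3,0,0,0,0,0,-3,0,0,0,0,0,-3,0,0,0]

```text
time_s: 43.22
ee_pos: [518.8, -271.7, 203.5]
ee_rot: [180.0, 0.0, -178.4]
force: [1.1, -0.4, -0.1]
gripper_width: 50.1
gripper_force: 0.0
```

step_arm:
  plan: [0,0,-3,0,0,0,0,0,-3,0,0,0,0,0,-3,0,0,0,0,0,0,0,0,0,0,0,0,0,0,0]
  hand: 0

```text
time_s: 43.63
ee_pos: [519.5, -272.1, 294.3]
ee_rot: [-179.9, 0.3, -178.4]
force: [-0.3, -0.5, -0.6]
gripper_width: 19.4
gripper_force: 0.0
```

```bash
python3 -c "
from h import *
p=viewer.grab_frame('wrist'); save(p,'w20.png')
for n in ['tray_handle','tray','latch_tip','mill']: find(p,n)
rel([548,-270.5,232])
q=viewer.grab_frame('scene'); find(q,'latch_tip'); find(q,'tray_handle')
"
```

```text
tray_handle 0.8 [277. 179.] [ 513.3 -272.1   85. ]
tray 0.58 [282. 209.] [ 569.5 -265.     0. ]
mill 0.63 [126.  94.] [ 435.8 -449.1    0. ]
tcp [ 518.1 -271.6  290.1] [ 1.799e+02 -1.000e-01 -1.784e+02] rel tool mm [-30.1   0.2  58. ]
latch_tip 0.52 [174. 185.] [ 579.5 -280.4  228. ]
tray_handle 0.6 [189. 204.] [ 520.9 -271.8   85. ]
```

step_arm:
  plan: [-1.3,0,0,0,0,0,-1.2,0,0,0,0,0,0,0,2,0,0,0,0,0,2,0,0,0,0,0,1.8,0,0,0]

```text
time_s: 44.45
ee_pos: [543.6, -271.1, 232.2]
ee_rot: [180.0, -0.0, -178.4]
force: [0.6, 0.5, -0.6]
gripper_width: 0.4
gripper_force: 0.0
```

step_arm:
  plan: [0,0,0,0,0,0,-0.7,0,0,0,0,0,-0.7,0,0,0,0,0,-0.7,0,0,0,0,0,-0.7,0,0,0,0,0]

```text
time_s: 44.87
ee_pos: [572.5, -271.0, 235.2]
ee_rot: [-179.9, 0.1, -178.4]
force: [-1.3, -0.1, 1.1]
gripper_width: 0.7
gripper_force: 1.1
```

step_arm:
  plan: [-0.7,0,0,0,0,0,-0.7,0,0,0,0,0,-0.7,0,0,0,0,0,-0.7,0,0,0,0,0]

```text
time_s: 45.2
ee_pos: [600.4, -269.7, 233.7]
ee_rot: [-180.0, 0.0, -178.4]
force: [-1.1, -0.2, 0.9]
gripper_width: 0.5
gripper_force: 0.6
```

step_arm:
  plan: [-0.5,0,0,0,0,0,-0.5,0,0,0,0,0,-0.3,0,0,0,0,0]

```text
time_s: 45.45
ee_pos: [612.9, -269.2, 232.8]
ee_rot: [180.0, -0.1, -178.4]
force: [-1.8, -0.2, -1.2]
gripper_width: 0.8
gripper_force: 0.7
```

step_arm:
  plan: [-0.3,0,0,0,0,0,-0.2,0,0,0,0,0]

```text
time_s: 45.62
ee_pos: [615.9, -269.1, 232.8]
ee_rot: [179.9, -0.3, -178.4]
force: [-8.0, -1.8, 0.5]
gripper_width: 0.7
gripper_force: 4.1
```

step_arm:
  plan: [-0.2,0,0,0,0,0,-0.1,0,0,0,0,0]

```text
time_s: 45.78
ee_pos: [616.3, -269.1, 232.9]
ee_rot: [179.9, -0.6, -178.5]
force: [-13.3, -0.7, 3.3]
gripper_width: 0.7
gripper_force: 6.5
```

step_arm:
  plan: [-0.2,0,0,0,0,0,0,0,0,0,0,0]

```text
time_s: 45.95
ee_pos: [616.4, -269.1, 232.9]
ee_rot: [179.9, -0.9, -178.5]
force: [-16.2, 0.3, 3.6]
gripper_width: 0.3
gripper_force: 7.8
```

step_arm:
  plan: [1,0,0,0,0,0,1.5,0,0,0,0,0,2,0,0,0,0,0,0,0,-2,0,0,0,0,0,-2,0,0,0]

```text
time_s: 46.37
ee_pos: [576.2, -269.8, 273.0]
ee_rot: [179.9, -0.1, -178.5]
force: [0.3, -0.4, 1.5]
gripper_width: 0.5
gripper_force: 0.0
```

step_arm:
  plan: [2.5,0,-2,0,0,0,2.5,0,-2,0,0,0,2.5,0,-2,0,0,0,0,0,0,0,0,0,0,0,0,0,0,0]

```text
time_s: 46.78
ee_pos: [502.8, -272.6, 335.8]
ee_rot: [-179.9, 0.3, -178.5]
force: [0.1, 0.4, -1.4]
gripper_width: 0.2
gripper_force: 0.0
```

```bash
python3 -c "
from h import *
p=viewer.grab_frame('wrist'); save(p,'w21.png')
for n in ['tray_handle','tray','latch_tip','slug0_c']: find(p,n)
g=p['img']; rel([514,-272,300])
for X in ([592,-270,225],[650,-269,225]): print(proj(p,X))
q=viewer.grab_frame('scene'); find(q,'latch_tip',2); find(q,'tray_handle'); find(q,'slug0_c',3)
q=viewer.grab_frame('side'); find(q,'slug0_c',3); find(q,'latch_tip',2)
"
```

```text
tray_handle 0.61 [276. 187.] [ 514.1 -273.    85. ]
tray 0.89 [283. 210.] [ 567.1 -262.4    0. ]
latch_tip 0.66 [272. 372.] [ 644.3 -272.9  228. ]
tcp [ 503.2 -272.1  332. ] [ 1.799e+02 -1.000e-01 -1.784e+02] rel tool mm [-10.9  -0.3  32. ]
[276.8048428  317.20074359]
[276.16000989 374.97616363]
latch_tip 0.62 [172. 204.] [ 646.9 -273.   228. ]
tray_handle 0.66 [356. 225.] [598.2 217.9  85. ]
slug0_c 0.16 [293. 198.] [ 613.7 -293.1    5. ]
latch_tip 0.61 [284. 146.] [ 644.6 -281.3  228. ]
```

```bash
python3 -c "
from h import *
print(env.job_done())"
```

```text
the job is handed in; nothing more can be done
None
```

I handed in the job: I loaded the only three slugs the cameras showed, pushed the carrier home against the mill's stop and threw the lever back to its stop. I did not look inside the cup after loading, and I viewed 16 pictures, over the limit of 14.

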